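# Clamp a stretcher bar in the studio's beam clamp

### The arm

A 7-joint arm with a two-finger parallel gripper is mounted at the origin on the work surface. World frame = base frame: x ahead of the robot, y to its left, z up, the work surface at z = 0. Lengths are in m, angles in rad, forces in N, time in s.
With the tool pointing down it reaches from about 0.425 to 0.925 m from the base axis. Payload 6.8 kg.
Tool frame: the origin (TCP) lies on the centre line of the jaws, within the pads' length; the fingertips stand 14 mm ahead of it and the grasp point (between the pads) lies 5 mm behind it; y points along the fingers, x is the direction in which the jaws open and shut, and the axes are right-handed (so a half turn about y gives the same grasp; the last joint's range is limited). The gripper opens to 85 mm and grips with 20 to 120 N. Pads are 22 mm wide; open, the fingers measure 114 mm over their backs; the gripper's body (76 mm by 85 mm) begins 54 mm behind the grasp point. The pads swing forward as they close: fully open they stand 13 mm farther back than shut.
Start: joints at [-1.315, 0.477, 0.022, 1.555, -0.011, 1.109, -0.083], TCP at [0.24, 0.631, 0.245] pointing down, gripper open.
Joint ranges: [-2.96, 2.96], [-0.34, 2.1], [-1.41, 1.46], [0.24, 2.44], [-1.37, 4.51], [0.17, 1.92], [-2.96, 2.96]. Speed limits (rad/s): [2.39, 2.39, 3.14, 3.14, 3.14, 3.14, 3.14].

### API

Orientations are given as a rotation vector (axis times angle).
In Python, from bench import get_obs, vision, ticket gives the robot as it stands. The module is installed in compiled form; this text tells all that it offers.
- The arm moves only by the tool jog_arm, never from a script. Its argument "motion" is a list of rows, each an object of numbers: "gripper": the finger opening in mm, from 0 to 85.4; "tx", "ty", "tz": the shift along the tool's x, y, z in mm; "ax", "ay", "az": the turn, a rotation vector about the tool's x, y, z in rad. In form: [{"gripper": .., "tx": .., "ty": .., "tz": .., "ax": .., "ay": .., "az": ..}, ...]. A call has 1 to 12 rows; each row shifts and turns the commanded pose from where the row before left it, along the tool's axes as they then stand; what a row does not reach is not made up. A row lasts 1/10 s, in which the tool goes at most 50 mm and 8.59 degrees, less where a joint would pass 70% of its speed; a pose out of reach is approached as far as the arm can. A call is refused whole if a number of a shift passes 50 or a number of a turn 0.15, either way. A call with a gripper value outside its range is refused whole. The fingers move at their own pace and stop on an object; "newtons" is the grip in N (left out, the last holds). Time passes only in rows, so rows that do not move let the fingers close. It gives the time, the measured TCP pose, the force and the opening at its end, in the units of the state.
- get_obs(): the state, without advancing time (a new reading comes with each control period).
- vision.grab_frame(name): name is "scene" or "top" or "wrist"; returns the picture (420x560x3 uint8, red, green, blue); there is no depth.
- vision.get_calibration(name): a dict with "camera_matrix" (3x3 intrinsics, pixels), "k1" (the pictures are not rectified: a ray, as slopes to the right and down, at radius r is drawn at 1 + k1 r^2 times it, then the intrinsics apply), "world_from_camera" (4x4, takes a point from camera to world coordinates). Camera axes: x right, y down, z forward; pixel columns grow to the right and rows downward; lengths in m; the calibration is good to about 2 mm. A picture is of the moment at which its call begins: read the wrist's pose just before it. get_calibration takes no time and is no camera call; for the wrist camera it gives the pose at the moment of the call.
- ticket.hand_in(): hands the job in, once; it reports no verdict.
The state is a dict: "clock": time; "joints": joint angles; "qvel": joint speeds; "tau": joint torques, N m; "tcp_pos": TCP position; "orientation": TCP orientation; "contact_force": force on the tool from outside, world axes, zero at the start; "moment": the same for the moment, N m; "grip_width": finger opening in m.
Only numpy, scipy, OpenCV 4.12 (cv2) and the standard library are available. Lean on these libraries where they do the work, as an engineer would, in place of code of your own. Each camera call takes 0.05 s, during which the arm holds its last target.

### The job

Take the long wooden bar out of its plywood drying cradle, lay it flat on the rail of the bench clamp and slide it under the bridge until its end is home against the stop. Then turn the clamp's wing knob clockwise until the foot just touches the bar, give it a further quarter turn and no more, and let go, leaving the other things on the table where they are.

Things in the scene. Friction and masses are not known exactly. Their poses are not given: they have to be found in the camera images.
- bar: Loose pale wooden bar, 200 long (x) x 36 wide (y) x 20 mm thick (z), about 0.09 kg, same end for end. Origin at the centre of its underside. At the start it lies flat in the cradle. (A shorter 80 mm offcut is not part of the job.)
- rack: Fixed plywood cradle, 218 (x) x 70 mm, origin at the centre of its underside on the table. It holds the bar along its x, underside 30 mm above the table. Walls 55 mm high stand 3 mm beside and beyond the bar and cover all but its middle 80 mm, where both its sides are free (floor there 8 mm high). The bar lifts straight up out of it.
- clamp: Fixed bench clamp, origin on the table below its screw's axis; x runs along its rail from the open end to the stop. Rail 24 mm wide, top 30 mm above the table, x = -200 to +110 mm. Grey bridge from x = -20 to +20: columns 44 mm apart inside, 76 over all, underside 80 and top 98 mm above the table. The bar goes in from -x, flat on the rail, centred between the columns.
- stop_face (a point): Middle of the stop's face that the bar's end must meet: x = 90 mm in the clamp's frame, 40 mm above the table. With the bar home its origin is at x = -10, y = 0, z = 30 mm of the clamp's frame. A gripper on the bar's middle would strike bridge and knob before that: for the last part the bar is taken by its near end.
- knob_grip (a point): On the screw axis, 132 mm above the table, the height to grip the brass wing knob: an upright blade 56 long (point's x) x 14 thick (point's y), from 112 to 146 mm above the table, same after half a turn. It stays at this height as it turns about the vertical; gripped from above across the 14 mm.
- clamp_knob (a joint): Angle of the wing knob (rad), growing clockwise seen from above (tightening). It stays where it is left; turning it takes about 0.1 N m. Starts between 0 and 1. At 0 the wing lies along the clamp's x. The screw is quick-acting: the foot goes down 16 mm per turn (2.546 mm per rad).
- foot_face (a point): Centre of the underside of the round rubber foot (30 mm across) below the bridge, on the screw axis. At the start it hangs 2.5 to 6.5 mm above the top of a bar lying on the rail (50 mm above the table), differing even at the same knob angle, so the knob angle at touch is not known beforehand.
- clamp_foot (a joint): How far the foot is pushed up against its spring (m): 0 while it hangs free, then growing 4 mm per quarter turn of the knob (2 N per mm) once it touches the bar.
- offcut: Bystander: loose wooden offcut, 80 x 36 x 20 mm, origin at the centre of its underside.
- clay_bowl: Bystander: terracotta bowl, 84 mm across, 45 mm high, origin at the centre of its underside.
- clay_cup: Bystander: clay cup, 64 mm across, 65 mm high, origin at the centre of its underside.
- glaze_dish: Bystander: white dish, 100 mm across, 16 mm high, origin at the centre of its underside.
- rolling_pin: Bystander: wooden rolling pin lying along its x, 260 mm long, 48 mm thick, origin under its middle.
- scissors: Bystander: scissors lying flat, about 180 mm long, origin at the pivot.
- sponge: Bystander: yellow sponge block, 90 x 60 x 30 mm, origin at the centre of its underside.
Not all that is in view belongs to the job. Of the things shaped like the bar, the wooden one is meant.

How it is judged:
By the outcome, as a careful person would: the job done as asked, in the order asked, and still so for the second after the job is handed in, with the robot touching nothing.
It also fails if it takes over 69 s, if anything falls off the work surface, if the arm or the gripper's body presses on something with over 40 N, if the wrist force passes 120 N, or if a joint passes its speed limit or range.

## Working session

There is one attempt and no reset: what is moved stays moved. The work goes in short steps, Python scripts to look and compute and a tool call to move; the robot and the scene stay as the last step left them, time stands still between calls to the robot, and variables do not carry over. Pictures are saved under pics/ and viewed, and the job is handed in when it is done.

Besides the shell and the picture viewer there is one more tool, called after ">>>" as name(argument=value, ...) on one line, values as JSON. jog_arm: Moves the arm, as the interface text tells. Its arguments: {"type":"object","properties":{"motion":{"type":"array"},"newtons":{"type":"number"}},"required":["motion"]}

```bash
mkdir -p pics; ls
cat > h.py <<'E'
import numpy as np, cv2
from scipy.spatial.transform import Rotation as R
from bench import get_obs, vision, ticket
def cal(n):
    c=vision.get_calibration(n); return np.array(c["camera_matrix"]),c["k1"],np.array(c["world_from_camera"])
def ray(c,px):
    K,k1,T=c
    d=np.linalg.inv(K)@[px[0],px[1],1.]; s=d[:2]/d[2]
    u=s.copy()
    for _ in range(30): u=s/(1+k1*(u@u))
    return T[:3,3],T[:3,:3]@np.array([u[0],u[1],1.])
def onz(c,px,z):
    o,d=ray(c,px); return o+d*(z-o[2])/d[2]
def proj(c,p):
    K,k1,T=c
    q=T[:3,:3].T@(np.array(p)-T[:3,3]); s=q[:2]/q[2]; s=s*(1+k1*(s@s))
    return (K@[s[0],s[1],1])[:2]
def grab(n,f):
    c=cal(n); im=vision.grab_frame(n); cv2.imwrite('pics/'+f,im[:,:,::-1]); return c,im
E
python3 - <<'E'
from h import *
o=get_obs(); print(o)
for n in ("scene","top","wrist"):
    c,im=grab(n,n+'0.png'); print(n,c)
E
```

```text
pics
{'clock': 0.0, 'joints': array([-1.31506912,  0.47780978,  0.02235312,  1.55646707, -0.01148039,
        1.10929133, -0.08310724]), 'qvel': array([-1.17816220e-03,  4.19180405e-04,  1.87994278e-03,  2.21207516e-05,
       -3.36089231e-05,  1.87457985e-03,  4.36752110e-04]), 'tau': array([ 2.04350267e-04, -5.96423578e+01,  1.60738081e+00, -2.81204742e+01,
        1.23418905e-02,  9.14461358e-03,  7.13827461e-06]), 'tcp_pos': array([0.24002307, 0.63027099, 0.24431287]), 'orientation': array([-1.36084095, -0.93614498,  0.93849581]), 'contact_force': array([-0.87126335,  0.55041857, -0.25601271]), 'moment': array([-0.0075372 ,  0.01407714, -0.01952343]), 'grip_width': 0.0855953613399902}
scene (array([[415.80089838,   0.        , 279.09468459],
       [  0.        , 415.80089838, 206.98329782],
       [  0.        ,   0.        ,   1.        ]]), -0.007655769364387956, array([[ 0.76757787,  0.49843506, -0.40297234,  1.05828997],
       [ 0.64078377, -0.58218062,  0.50046167, -0.64958103],
       [ 0.01484495, -0.64236143, -0.76625806,  1.13457091],
       [ 0.        ,  0.        , 
[... 186 characters left out ...]
), -0.04945294213988091, array([[ 0.01150557, -0.99895345,  0.04426764,  0.47266706],
       [-0.99988016, -0.0110351 ,  0.01085758,  0.03286883],
       [-0.01035772, -0.04438726, -0.9989607 ,  1.16540331],
       [ 0.        ,  0.        ,  0.        ,  1.        ]]))
wrist (array([[298.06985838,   0.        , 273.85665682],
       [  0.        , 298.06985838, 206.88994516],
       [  0.        ,   0.        ,   1.        ]]), -0.04151608175563275, array([[ 0.35542013,  0.8878376 ,  0.29226858,  0.16389202],
       [ 0.9347038 , -0.33682382, -0.1134836 ,  0.65845764],
       [-0.00231199,  0.31351891, -0.94957914,  0.37266038],
       [ 0.        ,  0.        ,  0.        ,  1.        ]]))
```

View pics/top0.png

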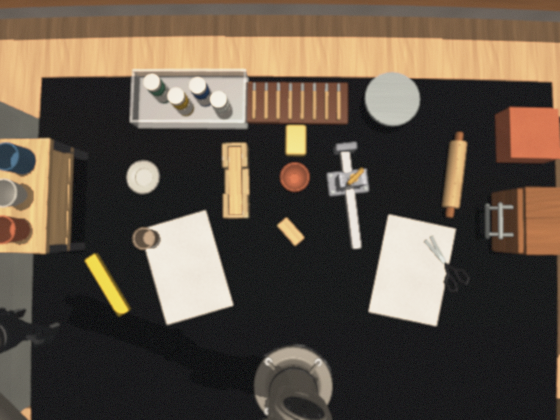

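View pics/scene0.png

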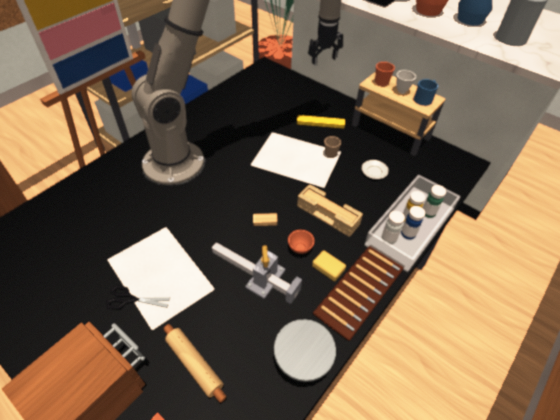

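View pics/wrist0.png

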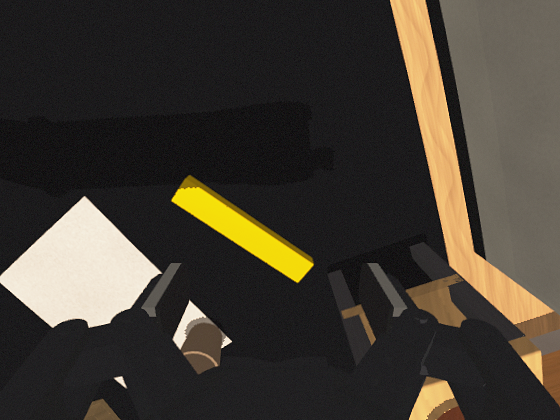

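The top view shows the cradle at about (236,180), the clamp rail running from (355,247) to (346,145) with its bridge at (348,182), the bowl at (295,177) between them, and the offcut at (290,231). I'll zoom in on these.

Run:
```python
import cv2
im=cv2.imread('pics/top0.png')
cv2.imwrite('pics/z1.png',cv2.resize(im[130:260,205:385],None,fx=4.4,fy=4.4,interpolation=cv2.INTER_CUBIC))
im=cv2.imread('pics/scene0.png')
cv2.imwrite('pics/z2.png',cv2.resize(im[170:310,200:380],None,fx=4.2,fy=4.2,interpolation=cv2.INTER_CUBIC))
```

```text
(no output)
```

View pics/z1.png

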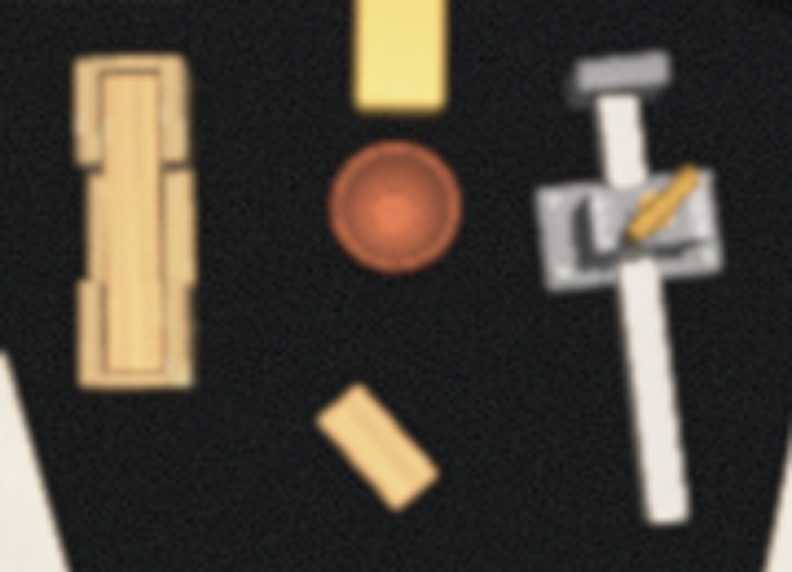

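View pics/z2.png

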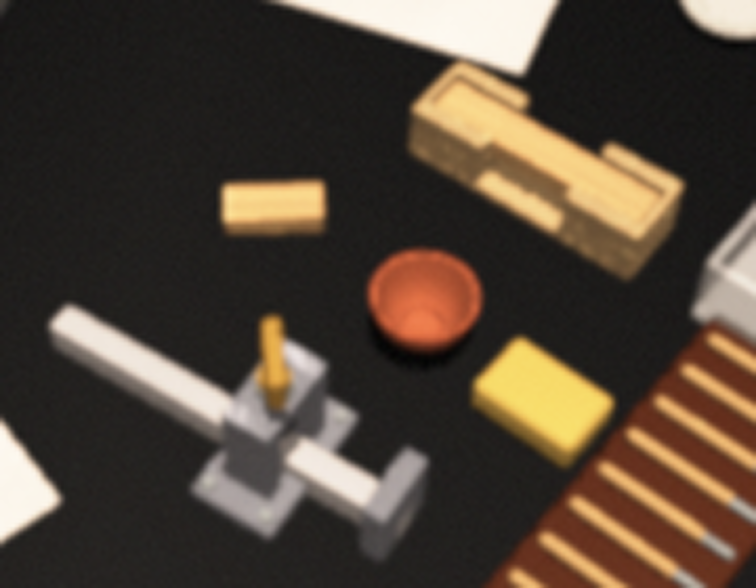

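```bash
cat >> h.py <<'E'
def z1(u,v,x0=205,y0=130,f=4.4): return ((u+.5)/f-.5+x0,(v+.5)/f-.5+y0)
E
python3 - <<'E'
from h import *
c=cal("top")
np.set_printoptions(precision=4,suppress=True)
def s(l,z): 
    P=np.array([onz(c,z1(*p),z) for p in l])[:,:2]; print(P.tolist()); return P
B=s([(103,71),(160,71),(163,373),(106,374)],.05)
a=(B[0]+B[1])/2;b=(B[2]+B[3])/2
print('bar',B.mean(0),np.linalg.norm(a-b),np.degrees(np.arctan2(*(a-b)[::-1])),np.linalg.norm(B[0]-B[1]))
W=s([(75,57),(188,55),(193,387),(78,387)],.055);print(W.mean(0))
Rl=s([(645,525),(690,522)],.03)
F=s([(597,97),(636,95)],.03)
n=Rl.mean(0);f=F.mean(0)
print('rail',n,f,np.linalg.norm(f-n),np.degrees(np.arctan2(*(f-n)[::-1])), np.linalg.norm(Rl[0]-Rl[1]))
d=(f-n)/np.linalg.norm(f-n); print('screw',n+.2*d)
Br=s([(535,187),(712,170),(722,270),(547,292)],.0); print('base plate',Br.mean(0))
K=s([(632,238),(692,172)],.146);print('knob',K.mean(0),np.linalg.norm(K[0]-K[1]),np.degrees(np.arctan2(*(K[1]-K[0])[::-1])))
S=s([(576,68),(669,60),(669,84),(578,92)],.05);print('stop',S.mean(0))
print('tool',R.from_rotvec(get_obs()['orientation']).as_matrix())
for l,z,r in (((395,207),.045,0),((378,447),.02,0),((330,207),.045,0)): print(onz(c,z1(*l),z))
E
```

```text
[[0.7126722496914113, 0.19825134407755624], [0.7129512066402173, 0.15986117702728742], [0.5101121929317555, 0.15446513940082354], [0.5090183153481492, 0.19247495666018227]]
bar [0.6112 0.1763] 0.20332322782772608 1.5743734010006465 0.03839118053833241
[[0.7209499713754011, 0.21650963882509458], [0.7228399982597471, 0.14072345717283877], [0.5008998620050591, 0.1338864569619774], [0.5000268055212543, 0.21022551508897777]]
[0.6112 0.1753]
[[0.41195952816487486, -0.1697593952471843], [0.414281686007258, -0.20012495025263408]]
[[0.7022546714935718, -0.13624288331188825], [0.7039545055338544, -0.16285605026570862]]
rail [ 0.4131 -0.1849] [ 0.7031 -0.1495] 0.29213584702990375 6.958565518089066 0.03045421724218071
screw [ 0.6116 -0.1607]
[[0.6444349314589088, -0.09760157958368101], [0.6578400486860456, -0.22124249966754736], [0.5878333854704243, -0.2281886088577533], [0.5710909954669026, -0.10632553492190794]]
base plate [ 0.6153 -0.1633]
[[0.5923332487882065, -0.14053388766175973], [0.633260096628014, -0.1771603054767394]]
knob [ 0.6128 -0.1588] 0.05492268525900945 -41.82612447777333
[[0.7176844936323205, -0.11914276581414096], [0.7238807492646384, -0.18156964228104444], [0.7076050304346382, -0.18155439952488248], [0.7014427773371642, -0.12052416996630427]]
stop [ 0.7127 -0.1507]
tool [[ 0.3558 -0.0004 -0.9346]
 [ 0.9346 -0.0013  0.3558]
 [-0.0014 -1.     -0.0001]]
[0.6233 0.0012 0.045 ]
[0.4624 0.0104 0.02  ]
[0.6229 0.0447 0.045 ]
```

The top-view fit holds up against the given sizes. The bar measures 203×38 at yaw 1.6°. The rail's yaw is about 7°, with the screw near (0.612,-0.160), and the wing is about 49° clockwise from the clamp's x, so the knob reads about 0.85 rad. I'll move over the cradle, turning so the jaws open across the bar.

>>> jog_arm(motion=[{"ay":-0.13,"tz":-10},{"ay":-0.13,"tz":-20},{"ay":-0.13,"tz":-20},{"tx":-40,"tz":-27},{"tx":-40,"tz":-27},{"tx":-40,"tz":-27},{"tx":-40,"tz":-27},{"tx":-40,"tz":-27},{"tx":-40,"tz":-27},{"tx":-40,"tz":-27},{"tx":-40,"tz":-27},{"tx":-40,"tz":-27}])

```text
schema error: expected keys gripper, tx, ty, tz, ax, ay, az
```

```bash
cat >> h.py <<'E'
def st():
    o=get_obs(); M=R.from_rotvec(o['orientation']).as_matrix()
    print('t%.2f'%o['clock'],'tcp',np.round(o['tcp_pos']*1000,1),'psi %.2f'%np.degrees(np.arctan2(M[1,0],M[0,0])),'ydir',np.round(M[:,1],3),'F',np.round(o['contact_force'],2),'M',np.round(o['moment'],3),'w %.1f'%(o['grip_width']*1000),'j',np.round(o['joints'],2)); return o,M
def to(p): # tool-frame shift in mm to reach world p
    o,M=st(); print('shift',np.round(M.T@(np.array(p)-o['tcp_pos'])*1000,1))
E
python3 -c "
from h import *
to([.611,.176,.2])"
```

```text
t0.15 tcp [240.1 630.4 244.6] psi 69.16 ydir [-0.    -0.001 -1.   ] F [ 0.18  0.45 -0.24] M [-0.006  0.031  0.02 ] w 85.4 j [-1.32  0.48  0.02  1.56 -0.01  1.11 -0.08]
shift [-292.6   45.  -508.4]
```

>>> jog_arm(motion=[{"gripper":85,"tx":0,"ty":0,"tz":-10,"ax":0,"ay":-0.13,"az":0},{"gripper":85,"tx":0,"ty":0,"tz":-20,"ax":0,"ay":-0.13,"az":0},{"gripper":85,"tx":0,"ty":0,"tz":-20,"ax":0,"ay":-0.13,"az":0},{"gripper":85,"tx":-40,"ty":0,"tz":-27,"ax":0,"ay":0,"az":0},{"gripper":85,"tx":-40,"ty":0,"tz":-27,"ax":0,"ay":0,"az":0},{"gripper":85,"tx":-40,"ty":0,"tz":-27,"ax":0,"ay":0,"az":0},{"gripper":85,"tx":-40,"ty":0,"tz":-27,"ax":0,"ay":0,"az":0},{"gripper":85,"tx":-40,"ty":0,"tz":-27,"ax":0,"ay":0,"az":0},{"gripper":85,"tx":-40,"ty":0,"tz":-27,"ax":0,"ay":0,"az":0},{"gripper":85,"tx":-40,"ty":0,"tz":-27,"ax":0,"ay":0,"az":0},{"gripper":85,"tx":-40,"ty":0,"tz":-27,"ax":0,"ay":0,"az":0},{"gripper":85,"tx":-40,"ty":0,"tz":-27,"ax":0,"ay":0,"az":0}])

```text
clock: 1.35
tcp_pos: [0.5419, 0.2652, 0.2452]
orientation: [-1.197, -1.228, 1.229]
contact_force: [-0.1, 0.6, -0.1]
grip_width: 0.0853
```

```bash
python3 -c "
from h import *
to([.611,.176,.2])"
```

```text
t1.35 tcp [541.9 265.2 245.2] psi 91.51 ydir [-0. -0. -1.] F [-0.06  0.63 -0.13] M [-0.022 -0.009  0.015] w 85.3 j [-0.62  0.36  0.07  1.74 -0.03  1.05  1.07]
shift [-91.   45.2 -66.7]
```

>>> jog_arm(motion=[{"gripper":85,"tx":-35,"ty":5,"tz":-25,"ax":0,"ay":0,"az":0},{"gripper":85,"tx":-35,"ty":10,"tz":-25,"ax":0,"ay":0,"az":0},{"gripper":85,"tx":-16,"ty":20,"tz":-15,"ax":0,"ay":0,"az":0},{"gripper":85,"tx":-3,"ty":10,"tz":-2,"ax":0,"ay":0,"az":0},{"gripper":85,"tx":0,"ty":0,"tz":0,"ax":0,"ay":0,"az":0}])

```text
clock: 1.85
tcp_pos: [0.6093, 0.1792, 0.1982]
orientation: [-1.195, -1.224, 1.23]
contact_force: [-0.0, 1.0, 0.5]
grip_width: 0.0851
```

```bash
python3 -c "
from h import *
st()
c,im=grab('wrist','w1.png')
im2=im.copy()
for p in [(.7127,.1983,.05),(.7129,.1599,.05),(.51,.1545,.05),(.509,.1925,.05)]:
    print(proj(c,p))
cv2.imwrite('pics/w1z.png',cv2.resize(im[:,:,::-1],None,fx=1.4,fy=1.4))
"
```

```text
t1.85 tcp [609.3 179.2 198.2] psi 91.44 ydir [-0.004 -0.001 -1.   ] F [-0.02  1.04  0.52] M [ 0.027 -0.005  0.003] w 85.1 j [-0.46  0.46  0.11  1.7  -0.06  0.98  1.26]
[290.0686544  290.41540744]
[254.45545538 289.75049512]
[249.55797512  87.6204238 ]
[293.28458709  87.56640869]
```

View pics/w1z.png

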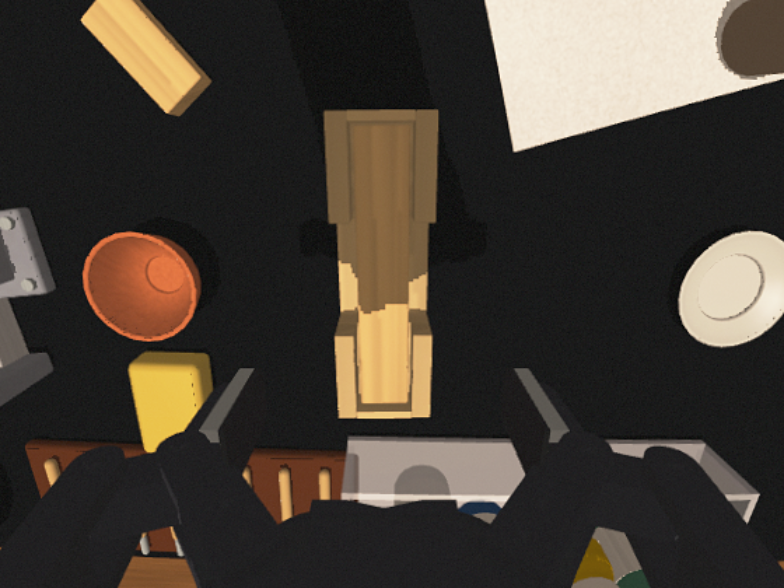

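The wrist view shows the bar between (249,87), (296,87), (292,289) and (256,289) in original pixels, 1 to 3 px from the top-camera prediction.

```bash
python3 -c "
from h import *
c=cal('wrist')
P=np.array([onz(c,((x+.5)/1.4-.5,(y+.5)/1.4-.5),.05) for x,y in [(359,404),(409,404),(415,122),(349,122)]])[:,:2]
print(P,P.mean(0)); a=P[:2].mean(0);b=P[2:].mean(0);print(np.linalg.norm(a-b),np.degrees(np.arctan2(*(a-b)[::-1])))
to([.611,.178,.042])"
```

```text
[[0.71238575 0.16378544]
 [0.7113074  0.2023816 ]
 [0.50862194 0.19675002]
 [0.50974667 0.15564419]] [0.61051544 0.17964031]
0.20277923369752462 1.9461471556552477
t1.90 tcp [609.4 180.8 199.4] psi 91.55 ydir [-0.002  0.    -1.   ] F [-0.63  1.09  0.34] M [-0.007  0.002 -0.039] w 85.0 j [-0.46  0.46  0.1   1.7  -0.06  0.99  1.26]
shift [ -2.8 157.4  -1.9]
```

>>> jog_arm(motion=[{"gripper":85,"tx":-1,"ty":45,"tz":-1,"ax":0,"ay":0,"az":0},{"gripper":85,"tx":-1,"ty":45,"tz":-1,"ax":0,"ay":0,"az":0},{"gripper":85,"tx":0,"ty":40,"tz":0,"ax":0,"ay":0,"az":0},{"gripper":60,"tx":0,"ty":20,"tz":0,"ax":0,"ay":0,"az":0},{"gripper":50,"tx":0,"ty":12,"tz":0,"ax":0,"ay":0,"az":0},{"gripper":50,"tx":0,"ty":0,"tz":0,"ax":0,"ay":0,"az":0},{"gripper":50,"tx":0,"ty":0,"tz":0,"ax":0,"ay":0,"az":0}], newtons=30)

```text
clock: 2.6
tcp_pos: [0.6133, 0.1792, 0.0398]
orientation: [-1.197, -1.231, 1.228]
contact_force: [0.3, 0.3, -0.5]
grip_width: 0.05
```

```bash
python3 -c "
from h import *
st()
c,im=grab('wrist','w2.png')
to([.611,.1785,.036])
cv2.imwrite('pics/w2z.png',cv2.resize(im[:,:,::-1],None,fx=1.4,fy=1.4))
"
```

```text
t2.60 tcp [613.3 179.2  39.8] psi 91.56 ydir [ 0.002  0.001 -1.   ] F [ 0.26  0.28 -0.46] M [-0.056 -0.029 -0.016] w 50.0 j [-0.44  0.66  0.08  1.79 -0.08  0.69  1.28]
t2.65 tcp [613.7 178.9  40.1] psi 91.54 ydir [ 0.003  0.001 -1.   ] F [-0.61  0.77 -0.46] M [ 0.007  0.032 -0.021] w 50.0 j [-0.44  0.66  0.08  1.79 -0.08  0.69  1.28]
shift [-0.4  4.1  2.7]
```

View pics/w2z.png

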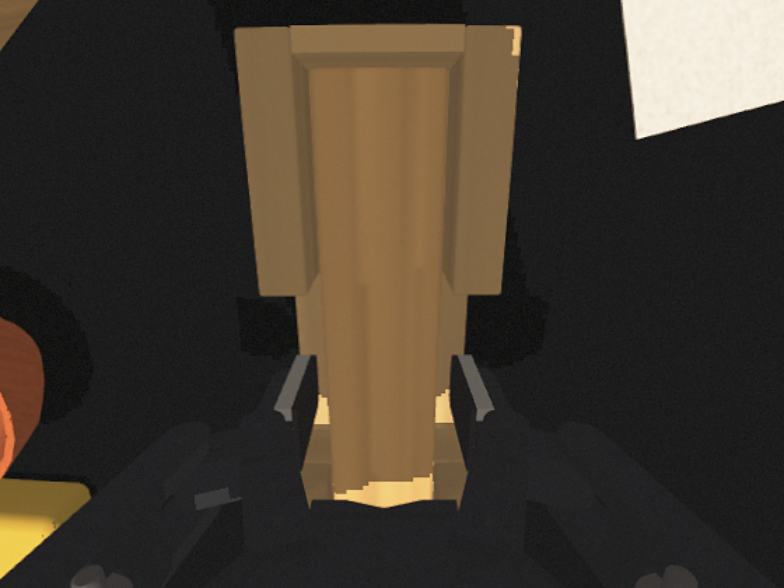

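The fingers straddle the bar evenly, with pads at about x=307 and 463 in the zoomed picture and bar edges at about 325 and 440. I'll close.

>>> jog_arm(motion=[{"gripper":40,"tx":0,"ty":3,"tz":2,"ax":0,"ay":0,"az":0},{"gripper":30,"tx":0,"ty":0,"tz":0,"ax":0,"ay":0,"az":0},{"gripper":25,"tx":0,"ty":0,"tz":0,"ax":0,"ay":0,"az":0},{"gripper":25,"tx":0,"ty":0,"tz":0,"ax":0,"ay":0,"az":0},{"gripper":25,"tx":0,"ty":0,"tz":0,"ax":0,"ay":0,"az":0}], newtons=40)

```text
clock: 3.15
tcp_pos: [0.6112, 0.1783, 0.0365]
orientation: [-1.197, -1.23, 1.227]
contact_force: [-1.5, 0.0, 7.5]
grip_width: 0.0353
```

```bash
python3 -c "
from h import *
st()
"
```

```text
t3.15 tcp [611.2 178.3  36.5] psi 91.50 ydir [ 0.002  0.001 -1.   ] F [-1.52  0.03  7.5 ] M [ 0.098  0.255 -0.011] w 35.3 j [-0.44  0.66  0.08  1.8  -0.08  0.68  1.28]
```

>>> jog_arm(motion=[{"gripper":25,"tx":0,"ty":-10,"tz":0,"ax":0,"ay":0,"az":0},{"gripper":25,"tx":0,"ty":-20,"tz":0,"ax":0,"ay":0,"az":0},{"gripper":25,"tx":0,"ty":-40,"tz":0,"ax":0,"ay":0,"az":0},{"gripper":25,"tx":0,"ty":-40,"tz":0,"ax":0,"ay":0,"az":0},{"gripper":25,"tx":0,"ty":-40,"tz":0,"ax":0,"ay":0,"az":0},{"gripper":25,"tx":0,"ty":-20,"tz":0,"ax":0,"ay":0,"az":0}])

```text
clock: 3.75
tcp_pos: [0.6119, 0.178, 0.2099]
orientation: [-1.199, -1.233, 1.224]
contact_force: [-0.5, 0.6, -1.1]
grip_width: 0.0357
```

```bash
python3 -c "
from h import *
to([.47,-.177,.2])
"
```

```text
t3.75 tcp [611.9 178.  209.9] psi 91.47 ydir [ 0.005  0.002 -1.   ] F [-0.48  0.6  -1.07] M [-0.029 -0.029 -0.001] w 35.7 j [-0.46  0.45  0.11  1.7  -0.06  1.    1.26]
shift [-351.2    8.5  151. ]
```

>>> jog_arm(motion=[{"gripper":25,"tx":-20,"ty":0,"tz":20,"ax":0,"ay":0,"az":0},{"gripper":25,"tx":-35,"ty":0,"tz":20,"ax":0,"ay":0,"az":0},{"gripper":25,"tx":-40,"ty":0,"tz":15,"ax":0,"ay":0,"az":0},{"gripper":25,"tx":-45,"ty":0,"tz":15,"ax":0,"ay":0,"az":0},{"gripper":25,"tx":-45,"ty":0,"tz":15,"ax":0,"ay":0,"az":0},{"gripper":25,"tx":-45,"ty":0,"tz":15,"ax":0,"ay":0,"az":0},{"gripper":25,"tx":-45,"ty":0,"tz":15,"ax":0,"ay":0,"az":0},{"gripper":25,"tx":-40,"ty":0,"tz":15,"ax":0,"ay":0,"az":0},{"gripper":25,"tx":-26,"ty":0,"tz":15,"ax":0,"ay":-0.04,"az":0},{"gripper":25,"tx":-10,"ty":0,"tz":7,"ax":0,"ay":-0.04,"az":0},{"gripper":25,"tx":0,"ty":0,"tz":0,"ax":0,"ay":-0.016,"az":0},{"gripper":25,"tx":0,"ty":0,"tz":0,"ax":0,"ay":0,"az":0}])

```text
clock: 4.95
tcp_pos: [0.4684, -0.1767, 0.2056]
orientation: [-1.149, -1.299, 1.298]
contact_force: [0.8, 1.1, -1.3]
grip_width: 0.0355
```

```bash
python3 -c "
from h import *
to([.47,-.177,.2])
c,im=grab('wrist','w3.png')
cv2.imwrite('pics/w3z.png',cv2.resize(im[:,:,::-1],None,fx=1.4,fy=1.4))
c,im=grab('top','t3.png')
cv2.imwrite('pics/t3z.png',cv2.resize(im[120:260,265:425,::-1],None,fx=4.2,fy=4.2,interpolation=2))
"
```

```text
t4.95 tcp [ 468.4 -176.7  205.6] psi 96.99 ydir [ 0.001  0.    -1.   ] F [ 0.83  1.08 -1.29] M [ 0.019  0.016 -0.011] w 35.5 j [ 0.04  0.24  0.23  2.02 -0.07  0.89  2.  ]
shift [-0.5  5.6 -1.5]
```

View pics/w3z.png

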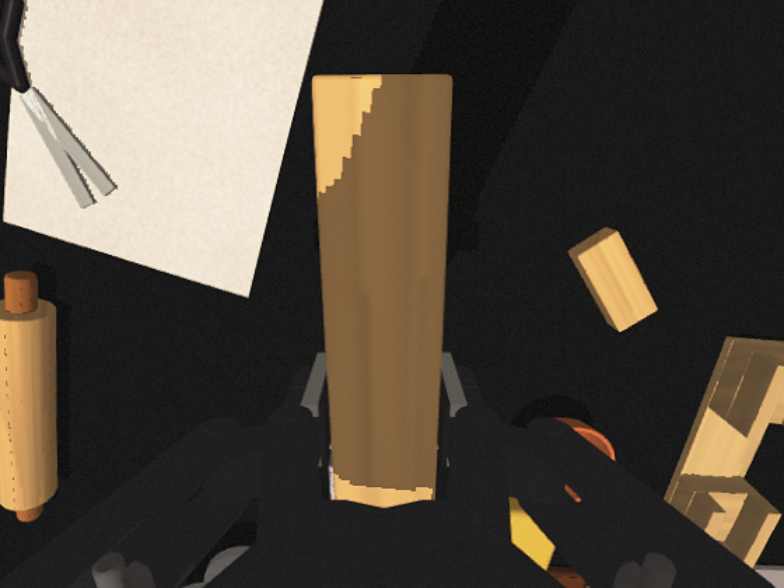

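View pics/t3z.png

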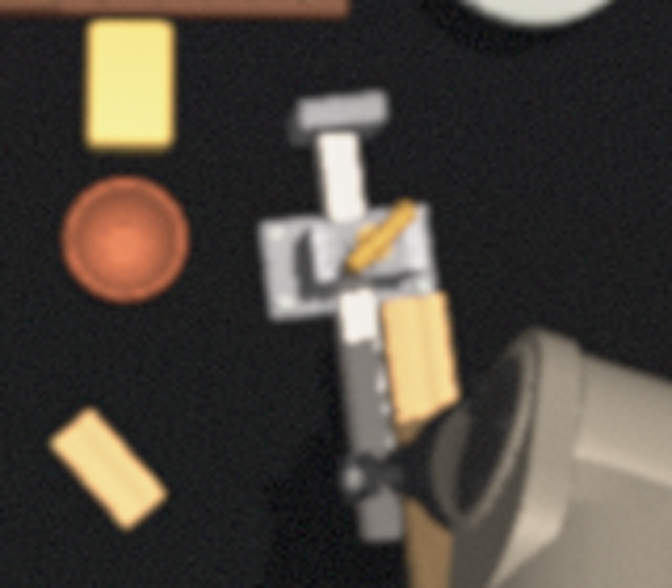

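The wrist view shows the bar held centred and parallel at columns 312–452 of the zoomed picture, hiding the rail. In the top view the bar is displaced by parallax, being high up. I'll sidestep so the wrist camera sees the rail beside the bar.

>>> jog_arm(motion=[{"gripper":25,"tx":35,"ty":0,"tz":0,"ax":0,"ay":0,"az":0},{"gripper":25,"tx":35,"ty":0,"tz":0,"ax":0,"ay":0,"az":0},{"gripper":25,"tx":0,"ty":0,"tz":0,"ax":0,"ay":0,"az":0},{"gripper":25,"tx":0,"ty":0,"tz":0,"ax":0,"ay":0,"az":0}])

```text
clock: 5.45
tcp_pos: [0.4602, -0.1061, 0.2054]
orientation: [-1.147, -1.302, 1.301]
contact_force: [-0.7, -0.3, -0.4]
grip_width: 0.0355
```

```bash
python3 -c "
from h import *
st()
c,im=grab('wrist','w4.png')
st()
cv2.imwrite('pics/w4z.png',cv2.resize(im[:,:,::-1],None,fx=1.4,fy=1.4))
"
```

```text
t5.45 tcp [ 460.2 -106.1  205.4] psi 97.21 ydir [ 0.  0. -1.] F [-0.67 -0.32 -0.43] M [-0.052 -0.032 -0.005] w 35.5 j [-0.07  0.19  0.19  2.08 -0.05  0.88  1.84]
t5.50 tcp [ 460.1 -107.2  205.4] psi 97.09 ydir [ 0. -0. -1.] F [ 0.71 -0.68 -1.02] M [-0.033  0.032 -0.047] w 35.5 j [-0.07  0.19  0.19  2.08 -0.05  0.88  1.84]
```

View pics/w4z.png

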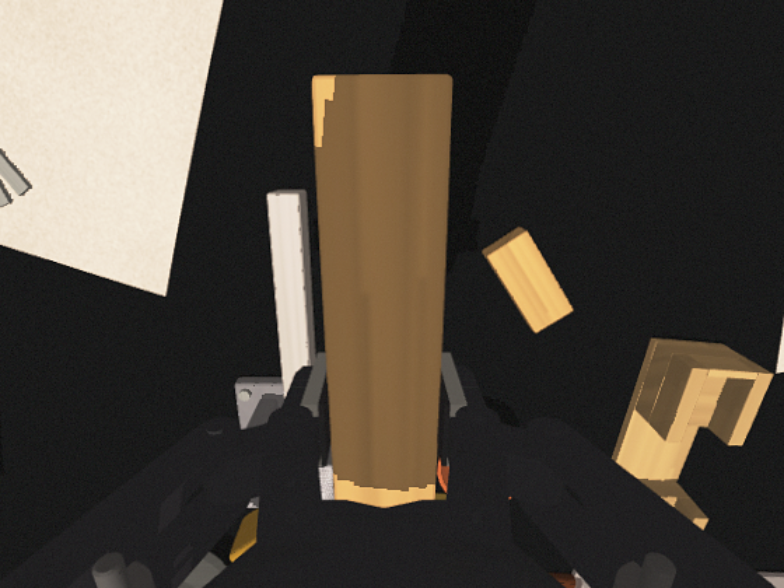

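```bash
python3 -c "
import cv2
im=cv2.imread('pics/w4.png')
cv2.imwrite('pics/w4y.png',cv2.resize(im[125:295,160:240],None,fx=3.5,fy=3.5,interpolation=cv2.INTER_CUBIC))
"
```

```text
(no output)
```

View pics/w4y.png

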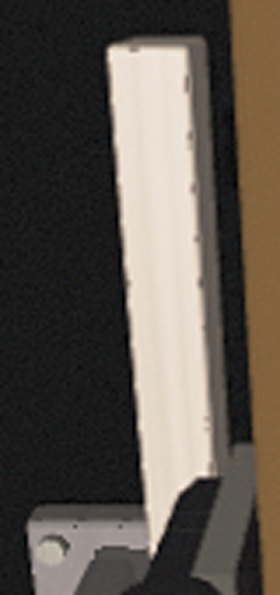

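```bash
python3 -c "
from h import *
c=cal('wrist')
q=lambda u,v:onz(c,((u+.5)/3.5-.5+160,(v+.5)/3.5-.5+125),.03)[:2]
L0,L1,R0,R1=q(108,50),q(147,520),q(187,48),q(212,470)
print(L0,L1,R0,R1)
for a,b in((L0,L1),(R0,R1)): print(np.degrees(np.arctan2(*(b-a)[::-1])))
print('w',np.linalg.norm(L0-R0))
e=(L0+R0)/2; print('end',e)
for y in (6.5,7,7.5): print('screw',e+.2*np.array([np.cos(np.radians(y)),np.sin(np.radians(y))]))
# bar bottom? top far end edges
z=.2054-.0365+.05
P=[onz(c,((x+.5)/1.4-.5,(y+.5)/1.4-.5),z)[:2] for x,y in [(313,76),(452,76),(332,470),(437,470)]]
print(P,'near',(P[0]+P[1])/2,'w',np.linalg.norm(P[0]-P[1]));m=(P[0]+P[1])/2;n=(P[2]+P[3])/2;print(np.degrees(np.arctan2(*(n-m)[::-1])))
st()
"
```

```text
[ 0.41786635 -0.1975576 ] [ 0.56979045 -0.17902363] [ 0.41458933 -0.17502505] [ 0.54839191 -0.15872552]
6.955425369558573
6.9454228103514914
w 0.022769601338943055
end [ 0.41622784 -0.18629133]
screw [ 0.61494221 -0.16365069]
screw [ 0.61473707 -0.16191746]
screw [ 0.61451681 -0.16018609]
[array([ 0.3630976 , -0.13776998]), array([ 0.35879718, -0.1032468 ]), array([ 0.48322427, -0.12269801]), array([ 0.47876246, -0.08717242])] near [ 0.36094739 -0.12050839] w 0.03478999034413499
7.391515767764326
t5.50 tcp [ 460.1 -107.2  205.4] psi 97.09 ydir [ 0. -0. -1.] F [ 0.71 -0.68 -1.02] M [-0.033  0.032 -0.047] w 35.5 j [-0.07  0.19  0.19  2.08 -0.05  0.88  1.84]
```

The rail measures 22.8 mm wide (24 given) at yaw 6.95°, and the same view puts the bar's centreline at my TCP to within 1 mm. Next I'll move back over the rail and descend.

>>> jog_arm(motion=[{"gripper":25,"tx":-35,"ty":0,"tz":-3,"ax":0,"ay":0,"az":0},{"gripper":25,"tx":-38,"ty":20,"tz":-3,"ax":0,"ay":0,"az":0},{"gripper":25,"tx":0,"ty":40,"tz":0,"ax":0,"ay":0,"az":0},{"gripper":25,"tx":0,"ty":40,"tz":0,"ax":0,"ay":0,"az":0},{"gripper":25,"tx":0,"ty":35,"tz":0,"ax":0,"ay":0,"az":0},{"gripper":25,"tx":0,"ty":18,"tz":0,"ax":0,"ay":0,"az":0},{"gripper":25,"tx":0,"ty":0,"tz":0,"ax":0,"ay":0,"az":0}])

```text
clock: 6.2
tcp_pos: [0.4727, -0.1799, 0.0498]
orientation: [-1.145, -1.294, 1.299]
contact_force: [-0.8, 0.1, 0.2]
grip_width: 0.0355
```

```bash
python3 -c "
from h import *
to([.4745,-.179,.037])
c,im=grab('wrist','w5.png')
cv2.imwrite('pics/w5z.png',cv2.resize(im[:,:,::-1],None,fx=1.4,fy=1.4))
c,im=grab('scene','s5.png')
cv2.imwrite('pics/s5z.png',cv2.resize(im[190:310,190:350,::-1],None,fx=4.8,fy=4.8,interpolation=2))
"
```

```text
t6.20 tcp [ 472.7 -179.9   49.8] psi 96.92 ydir [-0.005  0.001 -1.   ] F [-0.78  0.08  0.22] M [0.002 0.03  0.06 ] w 35.5 j [ 0.09  0.5   0.18  2.11 -0.16  0.55  2.08]
shift [ 0.7 12.8 -2. ]
```

View pics/w5z.png

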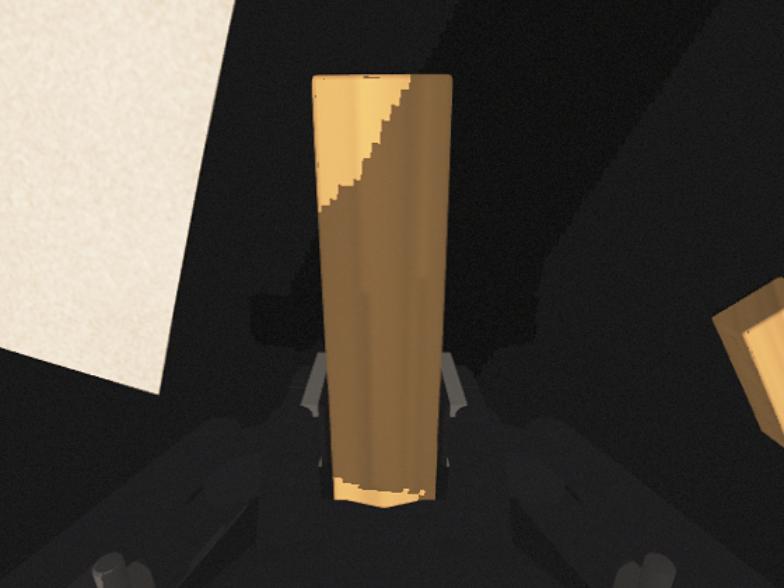

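View pics/s5z.png

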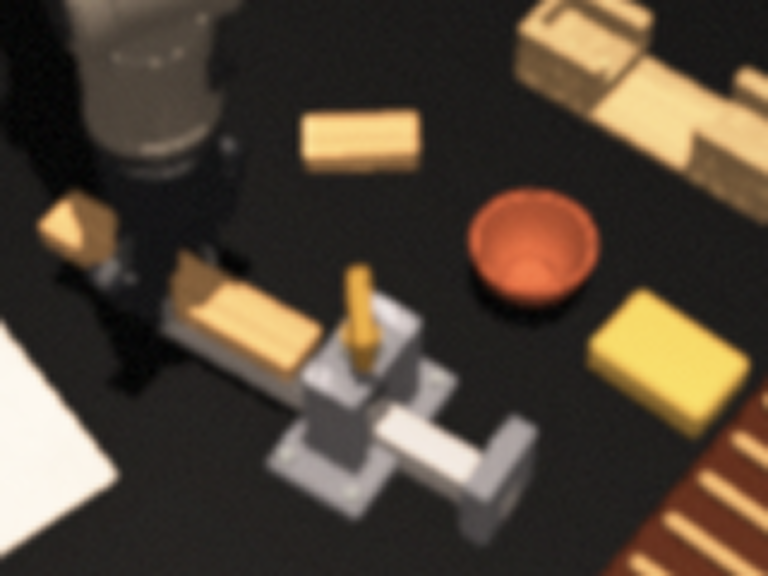

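The bar now hangs above and along the rail, just before the bridge. Lowering.

>>> jog_arm(motion=[{"gripper":25,"tx":0.5,"ty":6,"tz":0,"ax":0,"ay":0,"az":0},{"gripper":25,"tx":0,"ty":4,"tz":0,"ax":0,"ay":0,"az":0},{"gripper":25,"tx":0,"ty":1.5,"tz":0,"ax":0,"ay":0,"az":0},{"gripper":25,"tx":0,"ty":0,"tz":0,"ax":0,"ay":0,"az":0}])

```text
clock: 6.7
tcp_pos: [0.4746, -0.179, 0.041]
orientation: [-1.149, -1.299, 1.299]
contact_force: [0.5, 0.4, -0.1]
grip_width: 0.0355
```

```bash
python3 -c "
from h import *
st()"
```

```text
t6.70 tcp [ 474.6 -179.    41. ] psi 97.01 ydir [ 0. -0. -1.] F [ 0.51  0.37 -0.1 ] M [ 0.022 -0.     0.047] w 35.5 j [ 0.1   0.51  0.17  2.11 -0.17  0.53  2.09]
```

>>> jog_arm(motion=[{"gripper":25,"tx":0,"ty":2,"tz":0,"ax":0,"ay":0,"az":0},{"gripper":25,"tx":0,"ty":0,"tz":0,"ax":0,"ay":0,"az":0}])

```text
clock: 6.9
tcp_pos: [0.4745, -0.179, 0.0388]
orientation: [-1.149, -1.299, 1.299]
contact_force: [-0.5, 0.0, -0.2]
grip_width: 0.0353
```

```bash
python3 -c "
from h import *
st()"
```

```text
t6.90 tcp [ 474.5 -179.    38.8] psi 97.00 ydir [ 0.  0. -1.] F [-0.5   0.04 -0.18] M [-0.001 -0.066  0.049] w 35.3 j [ 0.1   0.52  0.17  2.11 -0.17  0.53  2.09]
```

>>> jog_arm(motion=[{"gripper":25,"tx":0,"ty":1.5,"tz":0,"ax":0,"ay":0,"az":0},{"gripper":25,"tx":0,"ty":0,"tz":0,"ax":0,"ay":0,"az":0},{"gripper":25,"tx":0,"ty":0,"tz":0,"ax":0,"ay":0,"az":0}])

```text
clock: 7.2
tcp_pos: [0.4745, -0.179, 0.0373]
orientation: [-1.149, -1.299, 1.299]
contact_force: [0.5, -0.2, -0.3]
grip_width: 0.0356
```

```bash
python3 -c "
from h import *
st()"
```

```text
t7.20 tcp [ 474.5 -179.    37.3] psi 97.00 ydir [-0.  0. -1.] F [ 0.53 -0.23 -0.26] M [0.003 0.001 0.025] w 35.6 j [ 0.1   0.52  0.17  2.11 -0.17  0.52  2.09]
```

>>> jog_arm(motion=[{"gripper":25,"tx":0,"ty":1,"tz":0,"ax":0,"ay":0,"az":0},{"gripper":25,"tx":0,"ty":0,"tz":0,"ax":0,"ay":0,"az":0},{"gripper":25,"tx":0,"ty":0,"tz":0,"ax":0,"ay":0,"az":0}])

```text
clock: 7.5
tcp_pos: [0.4746, -0.179, 0.0365]
orientation: [-1.149, -1.299, 1.298]
contact_force: [-0.5, 0.9, 4.5]
grip_width: 0.0356
```

```bash
python3 -c "
from h import *
st()"
```

```text
t7.50 tcp [ 474.6 -179.    36.5] psi 97.00 ydir [ 0.  0. -1.] F [-0.51  0.93  4.48] M [0.14  0.145 0.039] w 35.6 j [ 0.1   0.52  0.17  2.11 -0.17  0.52  2.09]
```

Contact at z = 36.5 mm with 4.5 N, so the bar is on the rail. Sliding under the bridge while still holding its middle.

>>> jog_arm(motion=[{"gripper":25,"tx":0,"ty":-0.3,"tz":-5,"ax":0,"ay":0,"az":0},{"gripper":25,"tx":0,"ty":0,"tz":-10,"ax":0,"ay":0,"az":0},{"gripper":25,"tx":0,"ty":0,"tz":-10,"ax":0,"ay":0,"az":0},{"gripper":25,"tx":0,"ty":0,"tz":-10,"ax":0,"ay":0,"az":0},{"gripper":25,"tx":0,"ty":0,"tz":-10,"ax":0,"ay":0,"az":0},{"gripper":25,"tx":0,"ty":0,"tz":-5,"ax":0,"ay":0,"az":0},{"gripper":25,"tx":0,"ty":0,"tz":0,"ax":0,"ay":0,"az":0}])

```text
clock: 8.2
tcp_pos: [0.5255, -0.1726, 0.0366]
orientation: [-1.149, -1.3, 1.299]
contact_force: [0.9, -0.1, 1.4]
grip_width: 0.0354
```

```bash
python3 -c "
from h import *
st()"
```

```text
t8.20 tcp [ 525.5 -172.6   36.6] psi 97.05 ydir [ 0.001 -0.    -1.   ] F [ 0.92 -0.1   1.4 ] M [ 0.089 -0.25   0.035] w 35.4 j [ 0.07  0.57  0.18  2.01 -0.17  0.58  2.06]
```

>>> jog_arm(motion=[{"gripper":45,"tx":0,"ty":0,"tz":0,"ax":0,"ay":0,"az":0},{"gripper":60,"tx":0,"ty":0,"tz":0,"ax":0,"ay":0,"az":0},{"gripper":60,"tx":0,"ty":0,"tz":0,"ax":0,"ay":0,"az":0},{"gripper":60,"tx":0,"ty":-2,"tz":15,"ax":0,"ay":0,"az":0},{"gripper":60,"tx":0,"ty":0,"tz":25,"ax":0,"ay":0,"az":0},{"gripper":60,"tx":0,"ty":0,"tz":25,"ax":0,"ay":0,"az":0},{"gripper":60,"tx":0,"ty":0,"tz":20,"ax":0,"ay":0,"az":0},{"gripper":60,"tx":0,"ty":0,"tz":0,"ax":0,"ay":0,"az":0},{"gripper":60,"tx":0,"ty":0,"tz":0,"ax":0,"ay":0,"az":0}])

```text
clock: 9.1
tcp_pos: [0.4401, -0.1834, 0.0389]
orientation: [-1.15, -1.299, 1.298]
contact_force: [0.7, 0.7, -0.8]
grip_width: 0.0599
```

```bash
python3 -c "
from h import *
st()
c,im=grab('wrist','w6.png')
st()
cv2.imwrite('pics/w6z.png',cv2.resize(im[:,:,::-1],None,fx=1.4,fy=1.4))
c,im=grab('scene','s6.png')
cv2.imwrite('pics/s6z.png',cv2.resize(im[190:310,190:350,::-1],None,fx=4.8,fy=4.8,interpolation=2))
"
```

```text
t9.10 tcp [ 440.1 -183.4   38.9] psi 96.97 ydir [ 0.001 -0.    -1.   ] F [ 0.67  0.73 -0.81] M [-0.008 -0.01  -0.018] w 59.9 j [ 0.13  0.48  0.17  2.18 -0.17  0.49  2.12]
t9.15 tcp [ 440.9 -183.3   38.9] psi 97.01 ydir [ 0.002 -0.    -1.   ] F [0.4  0.14 0.38] M [ 0.001 -0.006  0.069] w 59.5 j [ 0.12  0.48  0.17  2.18 -0.17  0.49  2.12]
```

View pics/w6z.png

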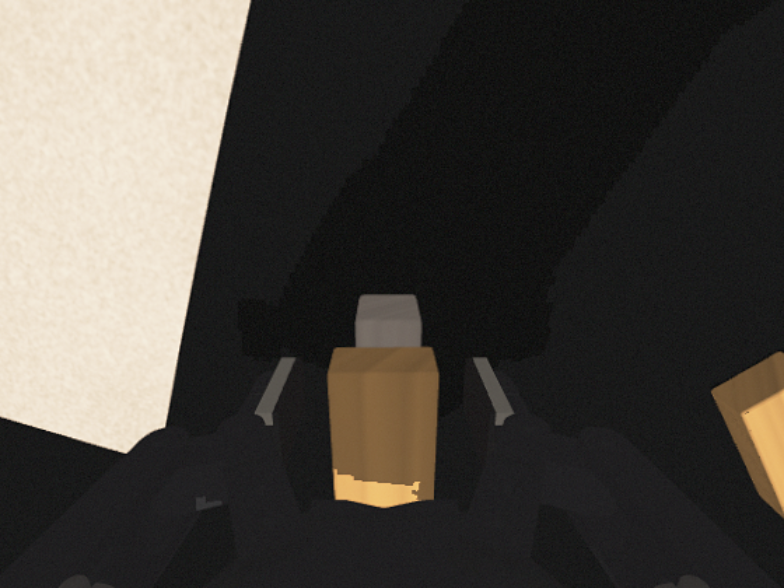

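View pics/s6z.png

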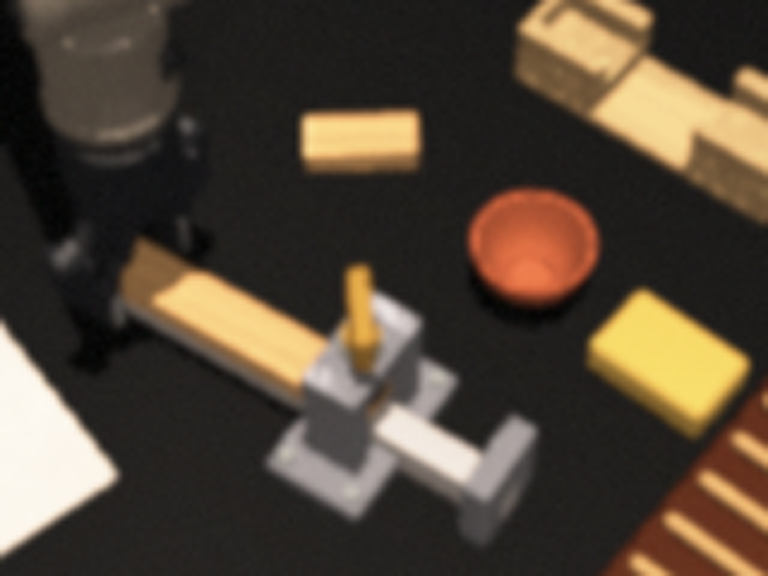

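In the wrist view the rail's centre is at column 388 and the bar's at 383 (zoomed), so the bar sits about 1.7 mm to −y of the rail's centreline. Its rear end is about 14 mm behind the TCP. I'll grip, shift by 1.7 mm and slide in.

>>> jog_arm(motion=[{"gripper":40,"tx":0,"ty":0,"tz":-0.5,"ax":0,"ay":0,"az":0},{"gripper":28,"tx":0,"ty":0,"tz":0,"ax":0,"ay":0,"az":0},{"gripper":25,"tx":0,"ty":0,"tz":0,"ax":0,"ay":0,"az":0},{"gripper":25,"tx":0,"ty":0,"tz":0,"ax":0,"ay":0,"az":0},{"gripper":25,"tx":1,"ty":0,"tz":0,"ax":0,"ay":0,"az":0},{"gripper":25,"tx":0.7,"ty":0,"tz":0,"ax":0,"ay":0,"az":0},{"gripper":25,"tx":0,"ty":0,"tz":0,"ax":0,"ay":0,"az":0}], newtons=35)

```text
clock: 9.9
tcp_pos: [0.4403, -0.1818, 0.0388]
orientation: [-1.15, -1.299, 1.298]
contact_force: [1.9, -0.7, 2.8]
grip_width: 0.0353
```

```bash
python3 -c "
from h import *
st()
c,im=grab('wrist','w7.png')
cv2.imwrite('pics/w7z.png',cv2.resize(im[160:400,150:400,::-1],None,fx=2.4,fy=2.4))
"
```

```text
t9.90 tcp [ 440.3 -181.8   38.8] psi 96.98 ydir [ 0.001 -0.    -1.   ] F [ 1.9  -0.67  2.83] M [-0.267 -0.286 -0.072] w 35.3 j [ 0.12  0.48  0.17  2.18 -0.17  0.49  2.11]
```

View pics/w7z.png

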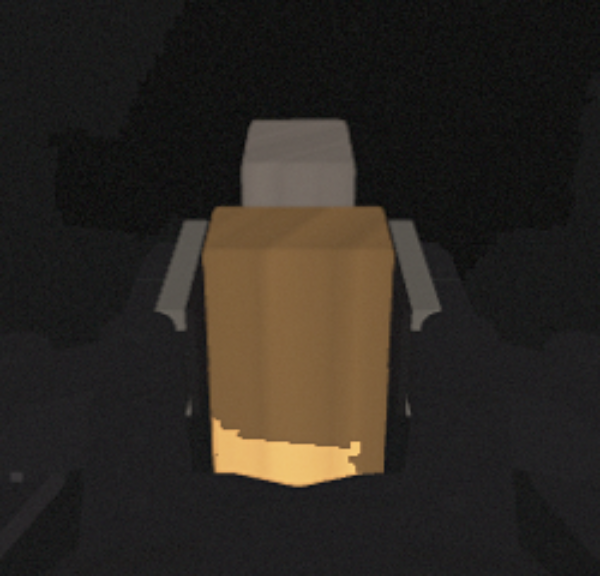

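Now the rail (243–354) and the bar (204–391) share the same centre column, 298. Sliding in.

>>> jog_arm(motion=[{"gripper":25,"tx":0,"ty":-0.5,"tz":-5,"ax":0,"ay":0,"az":0},{"gripper":25,"tx":0,"ty":0,"tz":-12,"ax":0,"ay":0,"az":0},{"gripper":25,"tx":0,"ty":0,"tz":-12,"ax":0,"ay":0,"az":0},{"gripper":25,"tx":0,"ty":0,"tz":-12,"ax":0,"ay":0,"az":0},{"gripper":25,"tx":0,"ty":0,"tz":-12,"ax":0,"ay":0,"az":0},{"gripper":25,"tx":0,"ty":0,"tz":-10,"ax":0,"ay":0,"az":0},{"gripper":25,"tx":0,"ty":0,"tz":-5,"ax":0,"ay":0,"az":0},{"gripper":25,"tx":0,"ty":0,"tz":0,"ax":0,"ay":0,"az":0},{"gripper":25,"tx":0,"ty":0,"tz":0,"ax":0,"ay":0,"az":0}])

```text
clock: 10.85
tcp_pos: [0.5072, -0.1733, 0.0389]
orientation: [-1.149, -1.298, 1.299]
contact_force: [0.6, -0.1, 0.0]
grip_width: 0.0351
```

```bash
python3 -c "
from h import *
st()
"
```

```text
t10.85 tcp [ 507.2 -173.3   38.9] psi 97.00 ydir [-0.001  0.    -1.   ] F [ 0.62 -0.11  0.02] M [ 0.009 -0.076  0.057] w 35.1 j [ 0.07  0.55  0.18  2.04 -0.17  0.56  2.06]
```

>>> jog_arm(motion=[{"gripper":25,"tx":0,"ty":0,"tz":-3,"ax":0,"ay":0,"az":0},{"gripper":25,"tx":0,"ty":0,"tz":-3,"ax":0,"ay":0,"az":0},{"gripper":25,"tx":0,"ty":0,"tz":-1,"ax":0,"ay":0,"az":0},{"gripper":25,"tx":0,"ty":0,"tz":0,"ax":0,"ay":0,"az":0}])

```text
clock: 11.25
tcp_pos: [0.5146, -0.1724, 0.0391]
orientation: [-1.149, -1.299, 1.299]
contact_force: [0.2, 0.4, -0.5]
grip_width: 0.0355
```

>>> jog_arm(motion=[{"gripper":25,"tx":0,"ty":0,"tz":-1.5,"ax":0,"ay":0,"az":0},{"gripper":25,"tx":0,"ty":0,"tz":0,"ax":0,"ay":0,"az":0}])

```text
clock: 11.45
tcp_pos: [0.5161, -0.1722, 0.0391]
orientation: [-1.149, -1.299, 1.299]
contact_force: [1.3, -0.4, -0.4]
grip_width: 0.0353
```

>>> jog_arm(motion=[{"gripper":25,"tx":0,"ty":0,"tz":-1.5,"ax":0,"ay":0,"az":0},{"gripper":25,"tx":0,"ty":0,"tz":0,"ax":0,"ay":0,"az":0}])

```text
clock: 11.65
tcp_pos: [0.5177, -0.172, 0.0391]
orientation: [-1.149, -1.299, 1.299]
contact_force: [-0.3, 0.4, -1.5]
grip_width: 0.0358
```

>>> jog_arm(motion=[{"gripper":25,"tx":0,"ty":0,"tz":-1.5,"ax":0,"ay":0,"az":0},{"gripper":25,"tx":0,"ty":0,"tz":0,"ax":0,"ay":0,"az":0}])

```text
clock: 11.85
tcp_pos: [0.5192, -0.1718, 0.0391]
orientation: [-1.149, -1.299, 1.299]
contact_force: [0.1, 0.3, -0.5]
grip_width: 0.0357
```

>>> jog_arm(motion=[{"gripper":25,"tx":0,"ty":0,"tz":-1.5,"ax":0,"ay":0,"az":0},{"gripper":25,"tx":0,"ty":0,"tz":0,"ax":0,"ay":0,"az":0}])

```text
clock: 12.05
tcp_pos: [0.5205, -0.1716, 0.039]
orientation: [-1.149, -1.299, 1.299]
contact_force: [0.2, 0.2, -0.8]
grip_width: 0.0356
```

```bash
python3 -c "
from h import *
st()
c,im=grab('scene','s8.png')
cv2.imwrite('pics/s8z.png',cv2.resize(im[190:310,190:350,::-1],None,fx=4.8,fy=4.8,interpolation=2))
"
```

```text
t12.05 tcp [ 520.5 -171.6   39. ] psi 97.01 ydir [-0.  0. -1.] F [ 0.18  0.25 -0.78] M [-0.01   0.072 -0.001] w 35.6 j [ 0.07  0.56  0.18  2.02 -0.17  0.58  2.06]
```

View pics/s8z.png

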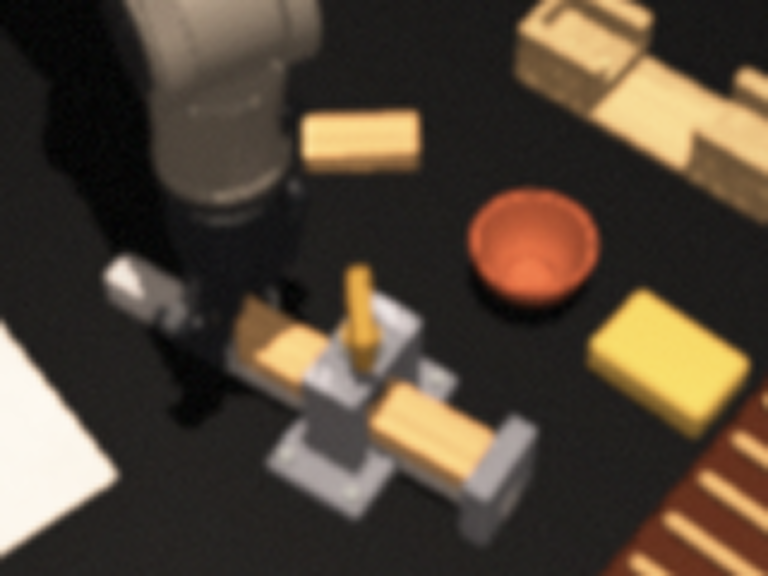

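The bar's front end is almost at the stop, around (480,455) in the zoomed view. I'll continue in small steps.

>>> jog_arm(motion=[{"gripper":25,"tx":0,"ty":0,"tz":-1.5,"ax":0,"ay":0,"az":0},{"gripper":25,"tx":0,"ty":0,"tz":0,"ax":0,"ay":0,"az":0}])

```text
clock: 12.3
tcp_pos: [0.5205, -0.1716, 0.0388]
orientation: [-1.147, -1.297, 1.299]
contact_force: [-4.3, -0.3, 2.3]
grip_width: 0.0354
```

>>> jog_arm(motion=[{"gripper":25,"tx":0,"ty":0,"tz":-1.5,"ax":0,"ay":0,"az":0},{"gripper":25,"tx":0,"ty":0,"tz":0,"ax":0,"ay":0,"az":0}])

```text
clock: 12.5
tcp_pos: [0.5206, -0.1716, 0.0388]
orientation: [-1.145, -1.295, 1.3]
contact_force: [-10.0, -0.1, 6.6]
grip_width: 0.0351
```

>>> jog_arm(motion=[{"gripper":25,"tx":0,"ty":0,"tz":-1,"ax":0,"ay":0,"az":0},{"gripper":25,"tx":0,"ty":0,"tz":0,"ax":0,"ay":0,"az":0}])

```text
clock: 12.7
tcp_pos: [0.5206, -0.1716, 0.0388]
orientation: [-1.143, -1.293, 1.3]
contact_force: [-12.4, -0.0, 10.1]
grip_width: 0.0355
```

The bar stopped against the stop, with force rising while the TCP stayed at x = 0.5206. I'll relax the push and release gently.

>>> jog_arm(motion=[{"gripper":25,"tx":0,"ty":0,"tz":2.5,"ax":0,"ay":0,"az":0},{"gripper":25,"tx":0,"ty":0,"tz":0.5,"ax":0,"ay":0,"az":0},{"gripper":38,"tx":0,"ty":0,"tz":0,"ax":0,"ay":0,"az":0},{"gripper":45,"tx":0,"ty":0,"tz":0,"ax":0,"ay":0,"az":0},{"gripper":60,"tx":0,"ty":0,"tz":0,"ax":0,"ay":0,"az":0},{"gripper":60,"tx":0,"ty":0,"tz":0,"ax":0,"ay":0,"az":0}])

```text
clock: 13.3
tcp_pos: [0.5221, -0.1715, 0.0392]
orientation: [-1.15, -1.3, 1.299]
contact_force: [0.4, -0.2, -0.2]
grip_width: 0.0598
```

```bash
python3 -c "
from h import *
st()
c,im=grab('wrist','w9.png')
cv2.imwrite('pics/w9z.png',cv2.resize(im[160:400,150:400,::-1],None,fx=2.4,fy=2.4))
c,im=grab('scene','s9.png')
cv2.imwrite('pics/s9z.png',cv2.resize(im[220:310,230:330,::-1],None,fx=6,fy=6,interpolation=2))
"
```

```text
t13.30 tcp [ 522.1 -171.5   39.2] psi 97.02 ydir [ 0.001 -0.    -1.   ] F [ 0.45 -0.22 -0.19] M [ 0.017 -0.045 -0.015] w 59.8 j [ 0.07  0.56  0.18  2.01 -0.17  0.58  2.05]
```

View pics/w9z.png

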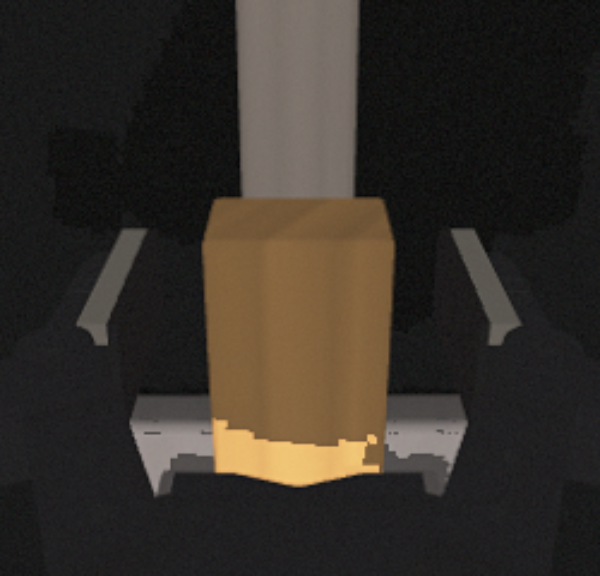

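View pics/s9z.png

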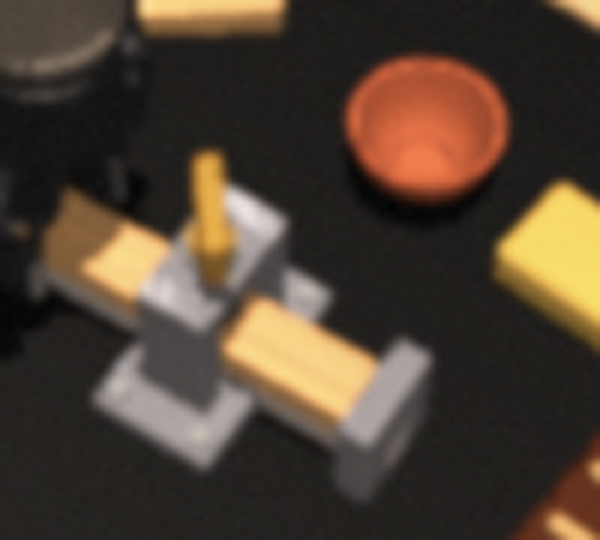

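The wrist view shows the bar centred on rail and base plate (298 against 299), and the scene view shows its end flush with the stop. From the home position I get the screw at about (0.615,-0.160). Next I'll rise and turn towards the knob.

>>> jog_arm(motion=[{"gripper":60,"tx":0,"ty":-20,"tz":0,"ax":0,"ay":0,"az":0},{"gripper":60,"tx":0,"ty":-40,"tz":0,"ax":0,"ay":0,"az":0},{"gripper":60,"tx":0,"ty":-45,"tz":0,"ax":0,"ay":0,"az":0},{"gripper":60,"tx":0,"ty":-45,"tz":0,"ax":0,"ay":0.14,"az":0},{"gripper":60,"tx":0,"ty":-20,"tz":0,"ax":0,"ay":0.14,"az":0},{"gripper":60,"tx":0,"ty":0,"tz":0,"ax":0,"ay":0.14,"az":0},{"gripper":60,"tx":0,"ty":0,"tz":0,"ax":0,"ay":0.14,"az":0},{"gripper":60,"tx":0,"ty":0,"tz":0,"ax":0,"ay":0.14,"az":0},{"gripper":60,"tx":0,"ty":0,"tz":0,"ax":0,"ay":0.14,"az":0},{"gripper":60,"tx":0,"ty":0,"tz":0,"ax":0,"ay":0,"az":0}])

```text
clock: 14.4
tcp_pos: [0.5214, -0.1714, 0.2091]
orientation: [-1.467, -0.665, 0.665]
contact_force: [0.4, -0.6, -0.5]
grip_width: 0.0598
```

```bash
python3 -c "
from h import *
st()
c,im=grab('wrist','w10.png')
to([.615,-.161,.21])
cv2.imwrite('pics/w10z.png',cv2.resize(im[:,:,::-1],None,fx=1.4,fy=1.4))
"
```

```text
t14.40 tcp [ 521.4 -171.4  209.1] psi 48.81 ydir [-0. -0. -1.] F [ 0.43 -0.61 -0.53] M [ 0.005 -0.024  0.014] w 59.8 j [-0.14  0.33  0.43  1.92 -0.17  0.93  1.22]
t14.45 tcp [ 521.4 -171.4  209. ] psi 49.06 ydir [-0. -0. -1.] F [0.57 0.25 0.07] M [ 0.002 -0.03  -0.029] w 59.9 j [-0.14  0.33  0.43  1.92 -0.17  0.93  1.22]
shift [ 69.2  -1.  -63.9]
```

View pics/w10z.png

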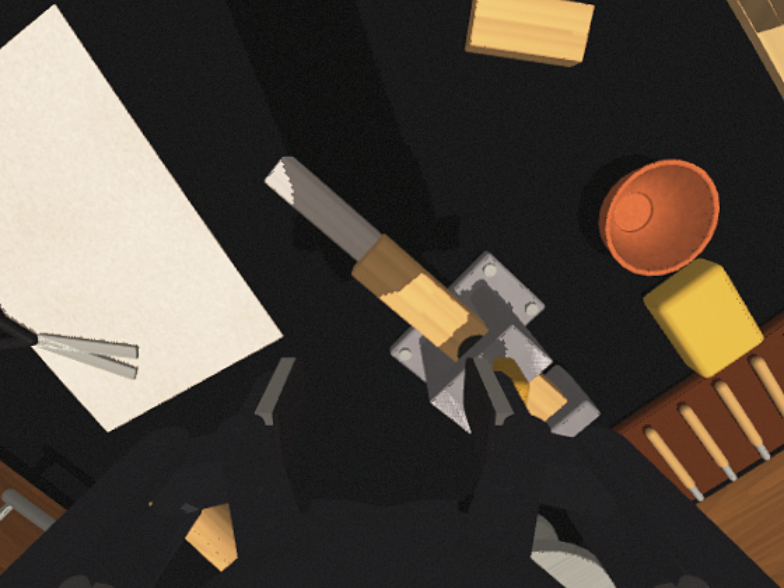

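The wrist view shows the bar end, the bridge, and the dark foot rim under the bridge at about (472,345); the knob is partly hidden by the right finger. Moving above the knob.

>>> jog_arm(motion=[{"gripper":60,"tx":25,"ty":0,"tz":-22,"ax":0,"ay":0,"az":0},{"gripper":60,"tx":30,"ty":0,"tz":-28,"ax":0,"ay":0,"az":0},{"gripper":60,"tx":14,"ty":0,"tz":-14,"ax":0,"ay":0,"az":0},{"gripper":60,"tx":0,"ty":0,"tz":0,"ax":0,"ay":0,"az":0},{"gripper":60,"tx":0,"ty":0,"tz":0,"ax":0,"ay":0,"az":0}])

```text
clock: 14.95
tcp_pos: [0.6145, -0.1619, 0.2086]
orientation: [-1.465, -0.667, 0.669]
contact_force: [-0.6, 0.2, 0.1]
grip_width: 0.0599
```

```bash
python3 -c "
from h import *
st()
c,im=grab('wrist','w11.png')
to([.615,-.161,.21])
cv2.imwrite('pics/w11z.png',cv2.resize(im[:,:,::-1],None,fx=1.4,fy=1.4))
"
```

```text
t14.95 tcp [ 614.5 -161.9  208.6] psi 49.00 ydir [-0.001 -0.    -1.   ] F [-0.61  0.17  0.09] M [-0.076 -0.03   0.03 ] w 59.9 j [-0.14  0.47  0.41  1.71 -0.21  1.    1.2 ]
t15.00 tcp [ 614.  -162.2  208.7] psi 48.93 ydir [-0.001 -0.    -1.   ] F [-0.19 -0.18  0.13] M [-0.016  0.02   0.02 ] w 60.3 j [-0.14  0.47  0.41  1.71 -0.21  1.    1.2 ]
shift [ 1.6 -1.3  0. ]
```

View pics/w11z.png

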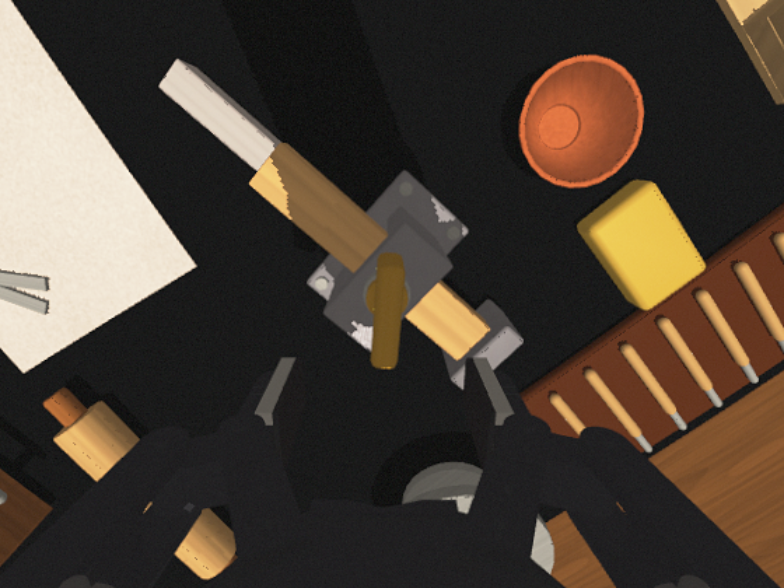

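```bash
python3 -c "
from h import *
c=cal('wrist')
q=lambda u,v,z:onz(c,((u+.5)/1.4-.5,(v+.5)/1.4-.5),z)[:2]
A=q(390,257,.146);B=q(385,366,.146)
print(A,B,(A+B)/2,np.linalg.norm(A-B),np.degrees(np.arctan2(*(B-A)[::-1])))
"
```

```text
[ 0.5894693  -0.13862522] [ 0.63128056 -0.17806673] [ 0.61037493 -0.15834598] 0.057478813824870606 -43.32943113391545
```

The knob top runs from (390,257) to (385,366) in the zoomed view. Its measured length is 57.5 mm (56 expected) and its yaw −43°. Across the blade, all the estimates agree to about 2 mm. Descending to grip height.

>>> jog_arm(motion=[{"gripper":60,"tx":1.2,"ty":20,"tz":1,"ax":0,"ay":0.03,"az":0},{"gripper":50,"tx":0,"ty":30,"tz":0,"ax":0,"ay":0,"az":0},{"gripper":50,"tx":0,"ty":22,"tz":0,"ax":0,"ay":0,"az":0},{"gripper":50,"tx":0,"ty":9,"tz":0,"ax":0,"ay":0,"az":0},{"gripper":40,"tx":0,"ty":0,"tz":0,"ax":0,"ay":0,"az":0},{"gripper":30,"tx":0,"ty":0,"tz":0,"ax":0,"ay":0,"az":0},{"gripper":24,"tx":0,"ty":0,"tz":0,"ax":0,"ay":0,"az":0},{"gripper":24,"tx":0,"ty":0,"tz":0,"ax":0,"ay":0,"az":0}], newtons=25)

```text
clock: 15.8
tcp_pos: [0.6157, -0.1603, 0.1293]
orientation: [-1.474, -0.645, 0.642]
contact_force: [0.6, -0.7, -0.6]
grip_width: 0.0238
```

```bash
python3 -c "
from h import *
st()
c,im=grab('wrist','w12.png')
st()
cv2.imwrite('pics/w12z.png',cv2.resize(im[100:400,80:450,::-1],None,fx=2,fy=2))
"
```

```text
t15.80 tcp [ 615.7 -160.3  129.3] psi 47.16 ydir [ 0.002 -0.    -1.   ] F [ 0.62 -0.72 -0.59] M [ 0.016 -0.065 -0.013] w 23.8 j [-0.12  0.56  0.38  1.77 -0.26  0.85  1.21]
t15.85 tcp [ 615.6 -160.2  129.1] psi 47.16 ydir [ 0.002 -0.    -1.   ] F [ 0.7  -0.57  0.04] M [-0.015  0.021 -0.004] w 24.1 j [-0.12  0.56  0.38  1.77 -0.26  0.85  1.21]
```

View pics/w12z.png

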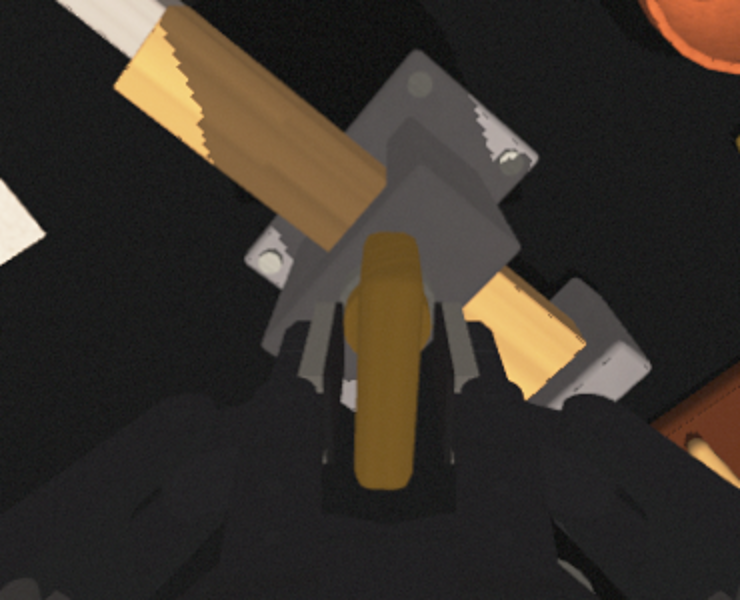

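The blade (356–420) sits between the pads (330, 448), turned about 1.6° relative to them. I'll correct that and close.

>>> jog_arm(motion=[{"gripper":24,"tx":0,"ty":1.5,"tz":0,"ax":0,"ay":0.025,"az":0},{"gripper":18,"tx":0,"ty":0,"tz":0,"ax":0,"ay":0,"az":0},{"gripper":10,"tx":0,"ty":0,"tz":0,"ax":0,"ay":0,"az":0},{"gripper":6,"tx":0,"ty":0,"tz":0,"ax":0,"ay":0,"az":0},{"gripper":6,"tx":0,"ty":0,"tz":0,"ax":0,"ay":0,"az":0},{"gripper":6,"tx":0,"ty":0,"tz":0,"ax":0,"ay":0,"az":0}], newtons=30)

```text
clock: 16.45
tcp_pos: [0.6159, -0.161, 0.1284]
orientation: [-1.481, -0.624, 0.621]
contact_force: [-2.2, -0.3, 10.8]
grip_width: 0.0132
```

```bash
cat >> h.py <<'E'
def ft():
    o,M=st(); print('tool F',np.round(M.T@o['contact_force'],2))
E
python3 -c "
from h import *
ft()
"
```

```text
t16.45 tcp [ 615.9 -161.   128.4] psi 45.65 ydir [ 0.002 -0.001 -1.   ] F [-2.24 -0.28 10.76] M [-0.122  0.515  0.012] w 13.2 j [-0.12  0.56  0.38  1.77 -0.27  0.85  1.18]
tool F [ -1.75 -10.77   1.38]
```

>>> jog_arm(motion=[{"gripper":6,"tx":0,"ty":-0.8,"tz":0,"ax":0,"ay":0.06,"az":0},{"gripper":6,"tx":0,"ty":0,"tz":0,"ax":0,"ay":0.1,"az":0},{"gripper":6,"tx":0,"ty":0,"tz":0,"ax":0,"ay":0.1,"az":0},{"gripper":6,"tx":0,"ty":0,"tz":0,"ax":0,"ay":0.1,"az":0},{"gripper":6,"tx":0,"ty":0,"tz":0,"ax":0,"ay":0,"az":0}])

```text
clock: 16.95
tcp_pos: [0.6155, -0.1613, 0.1284]
orientation: [-1.546, -0.341, 0.339]
contact_force: [-2.0, -0.4, 6.3]
grip_width: 0.0137
```

```bash
python3 -c "
from h import *
ft()
"
```

```text
t16.95 tcp [ 615.5 -161.3  128.4] psi 24.85 ydir [ 0.001 -0.001 -1.   ] F [-1.95 -0.37  6.31] M [-0.289  0.246 -0.048] w 13.7 j [-0.19  0.58  0.48  1.78 -0.34  0.86  0.88]
tool F [-1.92 -6.31  0.47]
```

>>> jog_arm(motion=[{"gripper":6,"tx":-0.5,"ty":-0.5,"tz":0,"ax":0,"ay":0.1,"az":0},{"gripper":6,"tx":0,"ty":0,"tz":0,"ax":0,"ay":0.12,"az":0},{"gripper":6,"tx":0,"ty":0,"tz":0,"ax":0,"ay":0.12,"az":0},{"gripper":6,"tx":0,"ty":0,"tz":0,"ax":0,"ay":0.12,"az":0},{"gripper":6,"tx":0,"ty":0,"tz":0,"ax":0,"ay":0.08,"az":0},{"gripper":6,"tx":0,"ty":0,"tz":0,"ax":0,"ay":0,"az":0},{"gripper":6,"tx":0,"ty":0,"tz":0,"ax":0,"ay":0,"az":0}])

```text
clock: 17.65
tcp_pos: [0.6147, -0.1614, 0.1285]
orientation: [-1.571, 0.079, -0.08]
contact_force: [-2.6, -2.8, 5.7]
grip_width: 0.0134
```

```bash
python3 -c "
from h import *
ft()
c,im=grab('wrist','w13.png')
cv2.imwrite('pics/w13z.png',cv2.resize(im[100:400,80:450,::-1],None,fx=2,fy=2))
c,im=grab('scene','s13.png')
cv2.imwrite('pics/s13z.png',cv2.resize(im[220:310,230:330,::-1],None,fx=6,fy=6,interpolation=2))
"
```

```text
t17.65 tcp [ 614.7 -161.4  128.5] psi -5.78 ydir [ 0.001 -0.001 -1.   ] F [-2.65 -2.77  5.66] M [-0.684  0.338 -0.092] w 13.4 j [-0.28  0.61  0.62  1.79 -0.44  0.88  0.44]
tool F [-2.35 -5.66 -3.03]
```

View pics/w13z.png

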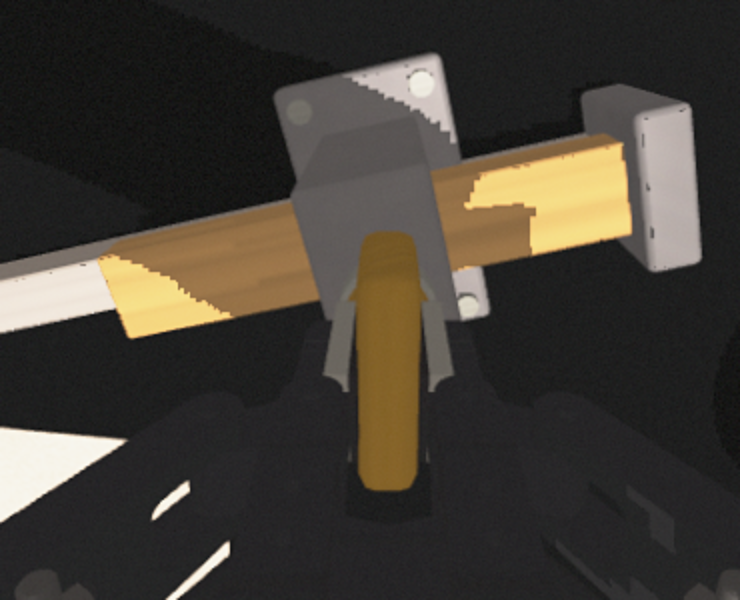

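View pics/s13z.png

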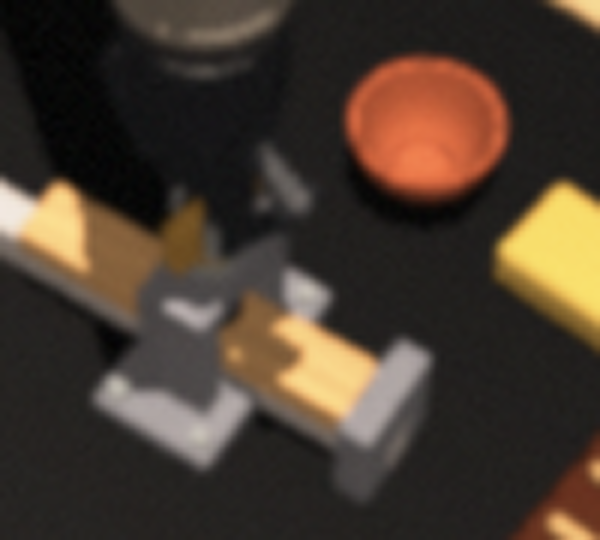

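The wing followed the turn and stands across the jaws; the knob is now at about 1.79 rad, still before the earliest possible touch. Releasing, then moving to the stop side to look at the foot.

>>> jog_arm(motion=[{"gripper":25,"tx":0,"ty":0,"tz":0,"ax":0,"ay":0,"az":0},{"gripper":40,"tx":0,"ty":0,"tz":0,"ax":0,"ay":0,"az":0},{"gripper":40,"tx":0,"ty":-15,"tz":0,"ax":0,"ay":0,"az":0},{"gripper":40,"tx":0,"ty":-35,"tz":0,"ax":0,"ay":0,"az":0},{"gripper":40,"tx":0,"ty":-20,"tz":0,"ax":0,"ay":0.15,"az":0},{"gripper":40,"tx":0,"ty":0,"tz":0,"ax":0,"ay":0.15,"az":0},{"gripper":40,"tx":0,"ty":0,"tz":0,"ax":0,"ay":0.15,"az":0},{"gripper":40,"tx":0,"ty":0,"tz":0,"ax":0,"ay":0.15,"az":0},{"gripper":40,"tx":0,"ty":0,"tz":0,"ax":0,"ay":0.15,"az":0},{"gripper":40,"tx":0,"ty":0,"tz":0,"ax":0,"ay":0.15,"az":0},{"gripper":40,"tx":0,"ty":0,"tz":15,"ax":0,"ay":0.15,"az":0},{"gripper":20,"tx":0,"ty":0,"tz":30,"ax":0,"ay":0.15,"az":0}])

```text
clock: 18.95
tcp_pos: [0.6537, -0.1408, 0.1993]
orientation: [-1.32, 1.016, -1.015]
contact_force: [-0.2, -0.3, 0.7]
grip_width: 0.027
```

>>> jog_arm(motion=[{"gripper":10,"tx":0,"ty":0,"tz":30,"ax":0,"ay":0.15,"az":0},{"gripper":10,"tx":0,"ty":0,"tz":10,"ax":-0.15,"ay":0,"az":0},{"gripper":10,"tx":0,"ty":0,"tz":10,"ax":-0.15,"ay":0,"az":0},{"gripper":10,"tx":0,"ty":0,"tz":0,"ax":-0.15,"ay":0,"az":0},{"gripper":10,"tx":0,"ty":0,"tz":0,"ax":-0.15,"ay":0,"az":0},{"gripper":10,"tx":0,"ty":0,"tz":0,"ax":0,"ay":0,"az":0}])

```text
clock: 19.55
tcp_pos: [0.7044, -0.128, 0.191]
orientation: [-1.721, 1.523, -0.794]
contact_force: [-0.3, 0.7, -1.7]
grip_width: 0.0098
```

```bash
python3 -c "
from h import *
to([.689,-.152,.15])
c,im=grab('wrist','w14.png')
cv2.imwrite('pics/w14z.png',cv2.resize(im[:,:,::-1],None,fx=1.4,fy=1.4))
S=np.array([.615,-.161,0]);ex=np.array([.9926,.121,0])
print(proj(c,S+.015*ex+[0,0,.053]),c[2][:3,3])
"
```

```text
t19.55 tcp [ 704.4 -128.   191. ] psi -82.96 ydir [-0.567 -0.069 -0.821] F [-0.34  0.69 -1.72] M [ 0.089 -0.677  0.022] w 9.8 j [-0.31  1.11  0.92  1.   -0.49  1.87 -0.98]
shift [22.  44.   8.5]
[295.61097475 178.33451685] [ 0.84171798 -0.11170221  0.25029629]
```

View pics/w14z.png

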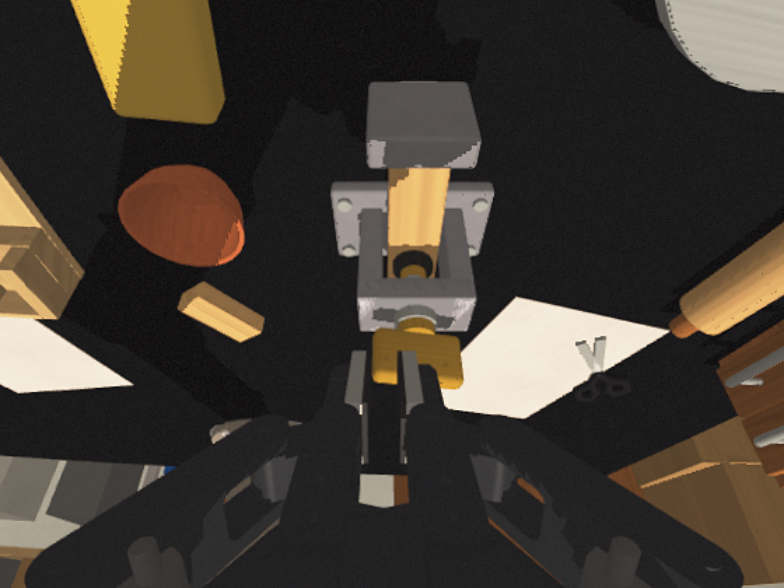

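From the stop side the dark foot shows under the bridge at about (412,262) zoomed, hanging above the bar. I'll move closer for the measurement.

>>> jog_arm(motion=[{"gripper":10,"tx":8,"ty":15,"tz":2,"ax":0,"ay":0,"az":0},{"gripper":10,"tx":8,"ty":18,"tz":3,"ax":0,"ay":0,"az":0},{"gripper":10,"tx":2,"ty":8,"tz":2,"ax":0,"ay":0,"az":0},{"gripper":10,"tx":0,"ty":0,"tz":0,"ax":0,"ay":0,"az":0},{"gripper":10,"tx":0,"ty":0,"tz":0,"ax":0,"ay":0,"az":0}])

```text
clock: 20.1
tcp_pos: [0.6885, -0.1491, 0.1603]
orientation: [-1.712, 1.52, -0.804]
contact_force: [-0.6, -0.5, 0.4]
grip_width: 0.0103
```

```bash
python3 -c "
from h import *
st()
c,im=grab('wrist','w15.png')
c2,im2=grab('wrist','w15b.png')
st()
np.savez('w15.npz',K=c[0],k=c[1],T=c[2])
cv2.imwrite('pics/w15z.png',cv2.resize(im[:,:,::-1],None,fx=1.4,fy=1.4))
a=(im.astype(float)+im2)/2
cv2.imwrite('pics/w15y.png',cv2.resize(a[140:240,220:350,::-1].astype(np.uint8),None,fx=6,fy=6,interpolation=2))
"
```

```text
t20.10 tcp [ 688.5 -149.1  160.3] psi -83.18 ydir [-0.558 -0.067 -0.827] F [-0.59 -0.54  0.42] M [ 0.09  -0.565  0.003] w 10.3 j [-0.31  1.11  0.92  1.08 -0.49  1.78 -0.95]
t20.20 tcp [ 688.9 -149.1  160. ] psi -83.13 ydir [-0.558 -0.067 -0.827] F [-0.03 -0.12 -0.56] M [ 0.028 -0.603 -0.002] w 9.8 j [-0.31  1.11  0.92  1.08 -0.49  1.78 -0.95]
```

View pics/w15z.png

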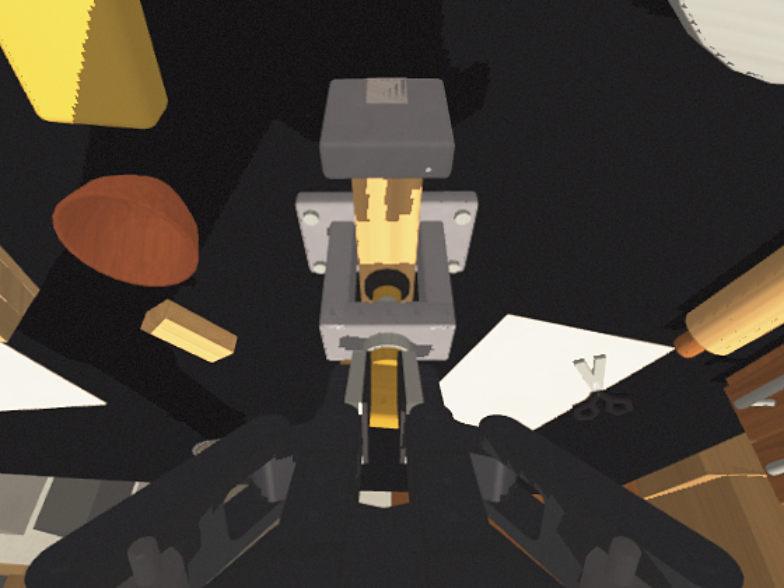

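View pics/w15y.png

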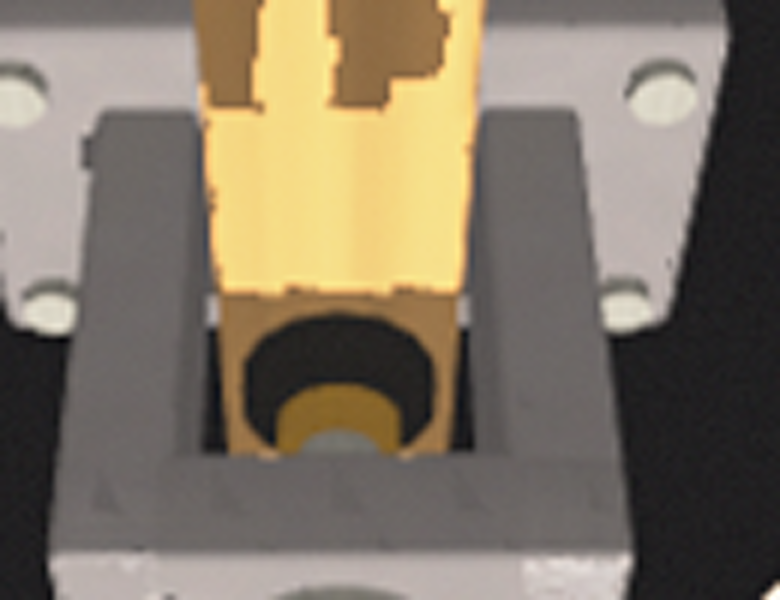

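Now a sharp view: the foot's lower front rim is at crop (340,313), the bar edges at columns 222 and 459 there, and the bridge's lower front edge at row 455. I'll fit the foot height with a small pose refinement on the known bridge and bar features.

```bash
python3 -c "
from h import *
im=(cv2.imread('pics/w15.png').astype(float)+cv2.imread('pics/w15b.png'))/2
im=im.astype(np.uint8)
cv2.imwrite('pics/w15x.png',cv2.resize(im[185:240,225:335],None,fx=7,fy=7,interpolation=1))
g=im.mean(2)
print(np.round(g[186:222,274:279].mean(1)).astype(int))
print(cal('wrist')[2].round(4).tolist())
"
```

```text
[202 206 169 110 117 100  60  33  35  35  36  36  36  36  34  34  35  36
  80  94  93  92  93  92  90  98 109 113 113 104  98 100  99 100  99  99]
[[0.12, -0.6048, -0.7873, 0.8257], [-0.9928, -0.0724, -0.0957, -0.1332], [0.0009, 0.7931, -0.6091, 0.2208], [0.0, 0.0, 0.0, 1.0]]
```

View pics/w15x.png

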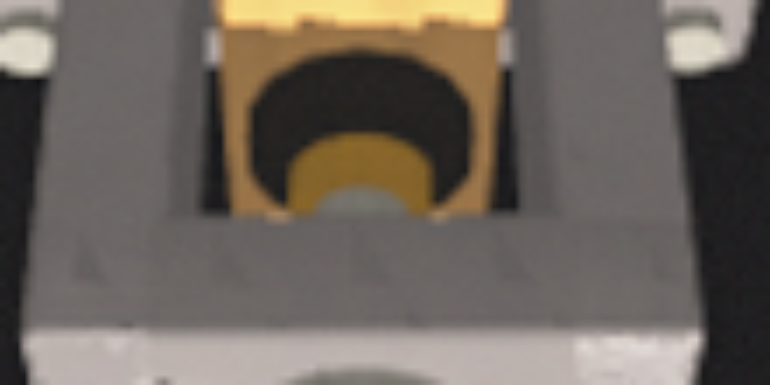

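```bash
cat > fit.py <<'E'
from h import *
from scipy.optimize import least_squares
d=np.load('w15.npz'); K,k,T=d['K'],float(d['k']),d['T']
px=lambda u,v:np.array([(u+.5)/7-.5+225,(v+.5)/7-.5+185])
C=np.array([.615,-.161]);yaw=np.radians(6.95)
def W(x,y,z): return np.array([C[0]+x*np.cos(yaw)-y*np.sin(yaw),C[1]+x*np.sin(yaw)+y*np.cos(yaw),z])
# image left = which y? camera x axis = -world y -> image right = -y
pts=[((22,333),(.020,.038,.098)),((703,333),(.020,-.038,.098)),((165,216),(.020,.022,.080)),((556,216),(.020,-.022,.080))]
bar=[((219,30),1),((233,200),1),((508,30),-1),((490,200),-1)]
col=[((60,10),.038),((665,10),-.038)]
def cam(p):
    T2=T.copy(); T2[:3,:3]=T[:3,:3]@R.from_rotvec(p[3:6]).as_matrix(); T2[:3,3]+=p[:3]; return (K,k,T2)
def res(p):
    c=cam(p); r=[]
    for a,w in pts: r+=list((proj(c,W(*w))-px(*a))/0.5)
    for a,s in bar: # point on bar top at that row: intersect z=.05
        q=onz(c,px(*a),.05)[:2]-C; y=-np.sin(yaw)*q[0]+np.cos(yaw)*q[1]
        r.append((y-s*.018-p[8])/0.0004)
    r+=list(p[:3]/.004)+list(p[3:6]/.02)+[p[8]/.001]
    a,l,rr=px(361,50.5),px(249,135),px(475,135)
    h=p[6]
    ang=np.linspace(0,2*np.pi,721)
    P=np.array([proj(c,W(.015*np.cos(t),.015*np.sin(t),h)) for t in ang])
    r.append((P[:,1].min()-191.7)/.25)
    r+= [(P[:,0].min()-l[0])/.5,(P[:,0].max()-rr[0])/.5]
    return np.array(r,float)
s=least_squares(res,np.r_[np.zeros(6),.053,0,0],diff_step=1e-4,x_scale=[.001]*3+[.01]*3+[.001,1,.001])
print(s.x.round(4),s.cost); print(res(s.x).round(1))
J=s.jac; cov=np.linalg.pinv(J.T@J); print('h',s.x[6],'+-',cov[6,6]**.5)
c=cam(s.x)
f=lambda h:min(proj(c,W(.015*np.cos(t),.015*np.sin(t),h))[1] for t in np.linspace(-.5,.5,101))
for h in (.05,.051,.052,.053,.054,.055): print(h,f(h))
E
python3 fit.py
```

```text
[ 1.70000e-03 -9.00000e-04  4.70000e-03  1.54000e-02 -3.00000e-03
 -2.40000e-03  5.09000e-02 -5.27014e+01 -2.00000e-04] 11.731610466975727
[-0.6  1.7  0.5  1.9  2.1 -1.9 -1.4 -1.8  0.3 -0.1 -0.7  0.4  0.4 -0.2
  1.2  0.8 -0.2 -0.1 -0.2 -0.  -0.4 -0.2]
h 0.05091877610392189 +- 0.0006375203254574119
0.05 190.92172464813515
0.051 191.7675778654584
0.052 192.61744976281136
0.053 193.47136731118704
0.054 194.32935770618613
0.055 195.19144837011817
```

The fit gives a foot underside at about 50.9 ± 0.6 mm, i.e. about 1 mm of gap at knob 1.79 rad. I'll turn 0.8 rad, which is past touch but well inside the quarter turn, and look again from the same pose so the rim's stop shows the exact touch angle.

>>> jog_arm(motion=[{"gripper":30,"tx":0,"ty":-10,"tz":5,"ax":0.15,"ay":0,"az":0},{"gripper":40,"tx":0,"ty":-15,"tz":0,"ax":0.15,"ay":0,"az":0},{"gripper":40,"tx":0,"ty":-15,"tz":0,"ax":0.15,"ay":0,"az":0},{"gripper":40,"tx":0,"ty":-10,"tz":0,"ax":0.15,"ay":0,"az":0},{"gripper":40,"tx":0,"ty":0,"tz":-25,"ax":0,"ay":-0.15,"az":0},{"gripper":40,"tx":0,"ty":0,"tz":-25,"ax":0,"ay":-0.15,"az":0},{"gripper":40,"tx":0,"ty":0,"tz":-10,"ax":0,"ay":-0.15,"az":0},{"gripper":40,"tx":0,"ty":0,"tz":0,"ax":0,"ay":-0.15,"az":0},{"gripper":40,"tx":0,"ty":0,"tz":0,"ax":0,"ay":-0.15,"az":0},{"gripper":40,"tx":0,"ty":0,"tz":0,"ax":0,"ay":-0.15,"az":0},{"gripper":40,"tx":0,"ty":0,"tz":0,"ax":0,"ay":-0.15,"az":0},{"gripper":40,"tx":0,"ty":0,"tz":0,"ax":0,"ay":-0.15,"az":0}])

```text
clock: 21.4
tcp_pos: [0.6527, -0.1607, 0.2029]
orientation: [-1.562, 0.191, -0.194]
contact_force: [-0.8, 1.1, -1.1]
grip_width: 0.0399
```

>>> jog_arm(motion=[{"gripper":40,"tx":0,"ty":0,"tz":0,"ax":0,"ay":-0.15,"az":0},{"gripper":40,"tx":0,"ty":0,"tz":0,"ax":0,"ay":0,"az":0},{"gripper":40,"tx":0,"ty":0,"tz":0,"ax":0,"ay":0,"az":0}])

```text
clock: 21.7
tcp_pos: [0.6525, -0.1608, 0.2024]
orientation: [-1.569, 0.082, -0.084]
contact_force: [0.9, -0.6, -0.3]
grip_width: 0.04
```

```bash
python3 -c "
from h import *
to([.6147,-.1614,.129])
M=R.from_rotvec(get_obs()['orientation']).as_matrix();print(M.round(3))
"
```

```text
t21.70 tcp [ 652.5 -160.8  202.4] psi -6.08 ydir [ 0.001  0.    -1.   ] F [ 0.86 -0.65 -0.33] M [-0.01  -0.041  0.027] w 40.0 j [-0.29  0.59  0.65  1.64 -0.4   1.05  0.37]
shift [-37.6  73.4  -4.6]
[[ 0.994  0.001  0.106]
 [-0.106  0.     0.994]
 [ 0.001 -1.     0.   ]]
```

>>> jog_arm(motion=[{"gripper":40,"tx":-25,"ty":0,"tz":-3,"ax":0,"ay":-0.005,"az":0},{"gripper":40,"tx":-12.5,"ty":0,"tz":-1.5,"ax":0,"ay":0,"az":0},{"gripper":40,"tx":0,"ty":25,"tz":0,"ax":0,"ay":0,"az":0},{"gripper":35,"tx":0,"ty":30,"tz":0,"ax":0,"ay":0,"az":0},{"gripper":30,"tx":0,"ty":16,"tz":0,"ax":0,"ay":0,"az":0},{"gripper":25,"tx":0,"ty":0,"tz":0,"ax":0,"ay":0,"az":0},{"gripper":18,"tx":0,"ty":0,"tz":0,"ax":0,"ay":0,"az":0},{"gripper":10,"tx":0,"ty":0,"tz":0,"ax":0,"ay":0,"az":0},{"gripper":6,"tx":0,"ty":0,"tz":0,"ax":0,"ay":0,"az":0},{"gripper":6,"tx":0,"ty":0,"tz":0,"ax":0,"ay":0,"az":0}])

```text
clock: 22.7
tcp_pos: [0.6146, -0.1618, 0.1318]
orientation: [-1.569, 0.076, -0.077]
contact_force: [-2.5, 0.9, 2.7]
grip_width: 0.0134
```

```bash
python3 -c "
from h import *
ft()
"
```

```text
t22.70 tcp [ 614.6 -161.8  131.8] psi -5.59 ydir [ 0.001 -0.    -1.   ] F [-2.5   0.86  2.69] M [-0.023  0.435 -0.063] w 13.4 j [-0.27  0.61  0.61  1.78 -0.43  0.89  0.44]
tool F [-2.57 -2.69  0.61]
```

>>> jog_arm(motion=[{"gripper":6,"tx":-0.4,"ty":1,"tz":0,"ax":0,"ay":0.06,"az":0},{"gripper":6,"tx":0,"ty":0,"tz":0,"ax":0,"ay":0.12,"az":0},{"gripper":6,"tx":0,"ty":0,"tz":0,"ax":0,"ay":0.12,"az":0},{"gripper":6,"tx":0,"ty":0,"tz":0,"ax":0,"ay":0.12,"az":0},{"gripper":6,"tx":0,"ty":0,"tz":0,"ax":0,"ay":0.12,"az":0},{"gripper":6,"tx":0,"ty":0,"tz":0,"ax":0,"ay":0.12,"az":0},{"gripper":6,"tx":0,"ty":0,"tz":0,"ax":0,"ay":0.1,"az":0},{"gripper":6,"tx":0,"ty":0,"tz":0,"ax":0,"ay":0.04,"az":0},{"gripper":6,"tx":0,"ty":0,"tz":0,"ax":0,"ay":0,"az":0},{"gripper":6,"tx":0,"ty":0,"tz":0,"ax":0,"ay":0,"az":0}])

```text
clock: 23.7
tcp_pos: [0.6135, -0.1612, 0.1317]
orientation: [-1.453, 0.701, -0.699]
contact_force: [-8.5, 4.6, 16.1]
grip_width: 0.0134
```

```bash
python3 -c "
from h import *
ft()
grab('wrist','w16.png')
ft()
"
```

```text
t23.70 tcp [ 613.5 -161.2  131.7] psi -51.41 ydir [-0.     0.002 -1.   ] F [-8.49  4.6  16.08] M [ 0.528  1.718 -0.076] w 13.4 j [-0.4   0.68  0.81  1.79 -0.6   0.94 -0.22]
tool F [ -8.91 -16.07  -3.75]
t23.75 tcp [ 613.5 -161.2  131.7] psi -51.41 ydir [-0.     0.002 -1.   ] F [-8.76  4.61 16.08] M [ 0.611  1.665 -0.083] w 13.6 j [-0.4   0.68  0.81  1.79 -0.6   0.94 -0.22]
tool F [ -9.1  -16.06  -3.96]
```

Knob at about 2.59 rad, with some lateral load from a small off-centre. I'll ease that off, release, and go back to the same viewing pose.

>>> jog_arm(motion=[{"gripper":6,"tx":-0.8,"ty":-1.2,"tz":0,"ax":0,"ay":0,"az":0},{"gripper":25,"tx":0,"ty":0,"tz":0,"ax":0,"ay":0,"az":0},{"gripper":40,"tx":0,"ty":0,"tz":0,"ax":0,"ay":0,"az":0},{"gripper":40,"tx":0,"ty":-15,"tz":0,"ax":0,"ay":0,"az":0},{"gripper":40,"tx":0,"ty":-35,"tz":0,"ax":0,"ay":0,"az":0},{"gripper":40,"tx":0,"ty":-20,"tz":0,"ax":0,"ay":0.15,"az":0},{"gripper":40,"tx":0,"ty":0,"tz":15,"ax":0,"ay":0.15,"az":0},{"gripper":40,"tx":0,"ty":0,"tz":30,"ax":0,"ay":0.15,"az":0},{"gripper":20,"tx":0,"ty":0,"tz":30,"ax":0,"ay":0.1,"az":0},{"gripper":10,"tx":0,"ty":0,"tz":0,"ax":-0.15,"ay":0,"az":0},{"gripper":10,"tx":0,"ty":10,"tz":0,"ax":-0.15,"ay":0,"az":0},{"gripper":10,"tx":0,"ty":10,"tz":0,"ax":-0.15,"ay":0,"az":0}])

```text
clock: 24.95
tcp_pos: [0.6805, -0.1357, 0.1836]
orientation: [-1.612, 1.42, -0.89]
contact_force: [1.0, 0.5, -0.5]
grip_width: 0.0103
```

>>> jog_arm(motion=[{"gripper":10,"tx":0,"ty":0,"tz":0,"ax":-0.15,"ay":0,"az":0},{"gripper":10,"tx":0,"ty":0,"tz":0,"ax":0,"ay":0,"az":0}])

```text
clock: 25.15
tcp_pos: [0.6804, -0.1346, 0.1767]
orientation: [-1.725, 1.518, -0.793]
contact_force: [-0.3, 0.2, -1.6]
grip_width: 0.01
```

```bash
python3 -c "
from h import *
to([.6887,-.1491,.160])
"
```

```text
t25.15 tcp [ 680.4 -134.6  176.7] psi -82.68 ydir [-0.566 -0.072 -0.821] F [-0.27  0.24 -1.64] M [ 0.081 -0.623 -0.016] w 10.0 j [-0.34  1.09  0.93  1.11 -0.48  1.8  -0.95]
shift [15.5 10.  14.7]
```

>>> jog_arm(motion=[{"gripper":10,"tx":10,"ty":6,"tz":10,"ax":0,"ay":0.004,"az":0},{"gripper":10,"tx":5.5,"ty":4,"tz":4.7,"ax":0.008,"ay":0.004,"az":0},{"gripper":10,"tx":0,"ty":0,"tz":0,"ax":0,"ay":0,"az":0},{"gripper":10,"tx":0,"ty":0,"tz":0,"ax":0,"ay":0,"az":0}])

```text
clock: 25.55
tcp_pos: [0.6873, -0.1514, 0.1666]
orientation: [-1.707, 1.517, -0.816]
contact_force: [-0.0, 0.0, 0.0]
grip_width: 0.0101
```

```bash
python3 -c "
from h import *
st()
c,im=grab('wrist','w17.png')
c2,im2=grab('wrist','w17b.png')
to([.6887,-.1491,.160])
np.savez('w17.npz',K=c[0],k=c[1],T=c[2])
a=((im.astype(float)+im2)/2).astype(np.uint8)
cv2.imwrite('pics/w17x.png',cv2.resize(a[185:240,225:335,::-1],None,fx=7,fy=7,interpolation=1))
"
```

```text
t25.55 tcp [ 687.3 -151.4  166.6] psi -83.39 ydir [-0.552 -0.068 -0.831] F [-0.04  0.03  0.05] M [ 0.078 -0.62  -0.006] w 10.1 j [-0.31  1.11  0.93  1.09 -0.49  1.78 -0.95]
t25.65 tcp [ 687.7 -150.6  166.4] psi -83.30 ydir [-0.552 -0.068 -0.831] F [-0.24  0.55 -0.08] M [ 0.022 -0.607 -0.017] w 10.0 j [-0.31  1.11  0.93  1.09 -0.49  1.78 -0.95]
shift [-1.4  4.6  4.5]
```

View pics/w17x.png

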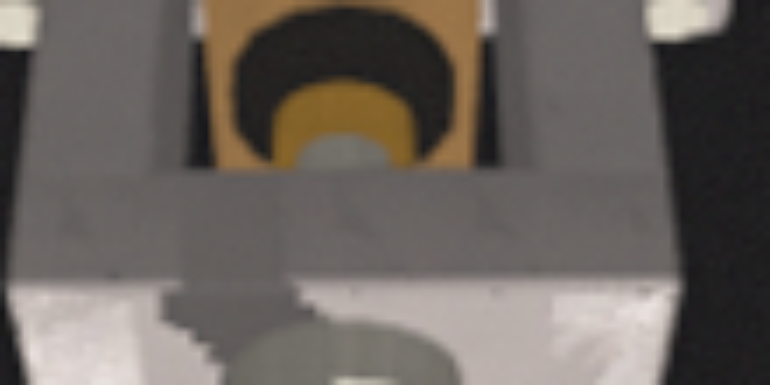

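The pose is about 6 mm off the earlier one; I'll correct so the pictures compare directly.

>>> jog_arm(motion=[{"gripper":10,"tx":-1.4,"ty":4.6,"tz":4.5,"ax":-0.007,"ay":-0.003,"az":0},{"gripper":10,"tx":0,"ty":0,"tz":0,"ax":0,"ay":0,"az":0},{"gripper":10,"tx":0,"ty":0,"tz":0,"ax":0,"ay":0,"az":0}])

```text
clock: 25.95
tcp_pos: [0.6886, -0.1488, 0.1582]
orientation: [-1.716, 1.52, -0.805]
contact_force: [0.7, 0.6, 0.3]
grip_width: 0.0098
```

```bash
python3 -c "
from h import *
st()
c,im=grab('wrist','w18.png')
c2,im2=grab('wrist','w18b.png')
to([.6887,-.1491,.160])
np.savez('w18.npz',K=c[0],k=c[1],T=c[2])
a=((im.astype(float)+im2)/2).astype(np.uint8)
b=((cv2.imread('pics/w15.png').astype(float)+cv2.imread('pics/w15b.png'))/2).astype(np.uint8)[:,:,::-1]
s=np.vstack([x[150:240,215:345,::-1] for x in (a,b)])
cv2.imwrite('pics/w18x.png',cv2.resize(s,None,fx=3.3,fy=3.3,interpolation=1))
z=np.vstack([x[185:230,225:335,::-1] for x in (a,b)])
cv2.imwrite('pics/w18y.png',cv2.resize(z,None,fx=6.5,fy=6.5,interpolation=1))
"
```

```text
t25.95 tcp [ 688.6 -148.8  158.2] psi -83.11 ydir [-0.56  -0.07  -0.826] F [0.73 0.58 0.26] M [ 0.141 -0.59   0.014] w 9.8 j [-0.31  1.12  0.93  1.08 -0.49  1.78 -0.95]
t26.05 tcp [ 688.6 -149.2  158.5] psi -83.13 ydir [-0.56  -0.07  -0.826] F [-0.48 -0.61  0.04] M [ 0.107 -0.557  0.072] w 10.3 j [-0.31  1.12  0.93  1.08 -0.49  1.78 -0.95]
shift [-0.1 -1.2 -0.8]
```

View pics/w18y.png

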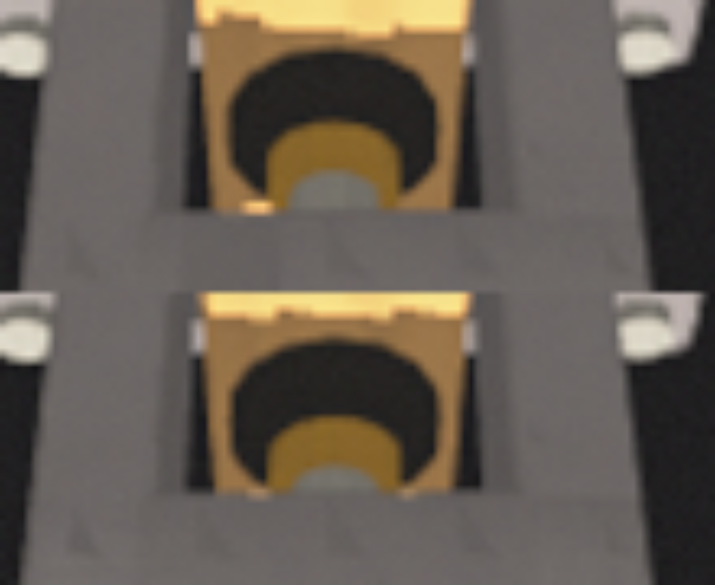

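```bash
cat > rel.py <<'E'
import sys
from fit import *
camA=cam(s.x)
def load(n): 
    return (cv2.imread(f'pics/{n}.png').astype(np.float32)+cv2.imread(f'pics/{n}b.png').astype(np.float32)).mean(2)/2
def rim(g):
    out=[]
    for u in range(264,290,1):
        col=g[:,u]
        # search first from brown to black going down near 180-205
        for v in range(182,212):
            if col[v]>72 and col[v+1]<=72 and col[v+2]<60 and col[v+3]<60: out.append((u,v+(col[v]-72)/(col[v]-col[v+1]))); break
    return np.array(out)
def hfit(c,r):
    def f(p):
        P=np.array([proj(c,W(.015*np.cos(t),.015*np.sin(t)+p[1],p[0])) for t in np.linspace(-1.4,1.4,80)])
        o=np.argsort(P[:,0]); return np.interp(r[:,0],P[o,0],P[o,1])-r[:,1]
    q=least_squares(f,[.051,0],x_scale=[.001,.001],loss='soft_l1',f_scale=.3,diff_step=1e-3); return q.x,np.std(f(q.x)),q
A=load('w15')
up=lambda u,v:((u+.5)/6-.5+220,(v+.5)/6-.5+140)
u7=lambda u,v:tuple(px(u,v))
PA=np.array([up(100,108),up(195,108),up(482,108),up(577,108),u7(165,216),u7(556,216),u7(200,216),u7(520,216),u7(22,333),u7(703,333),u7(60,10),u7(665,10),u7(150,325),u7(580,325)],np.float32)
# 3D on plane x=20
def planeX(c,p,x=.020):
    o,d=ray(c,p); n=np.array([np.cos(yaw),np.sin(yaw),0]); a=np.r_[C,0]
    return o+d*((x-(o-a)@n)/(d@n))
X3=np.array([planeX(camA,p) for p in PA])
print('z of pts',(X3[:,2]*1000).round(1))
def rel(n):
    B=load(n)
    a8,b8=A.astype(np.uint8),B.astype(np.uint8)
    PB,stt,err=cv2.calcOpticalFlowPyrLK(a8,b8,PA.reshape(-1,1,2),None,winSize=(13,13),maxLevel=2)
    PC,st2,_=cv2.calcOpticalFlowPyrLK(b8,a8,PB,None,winSize=(13,13),maxLevel=2)
    PB=PB.reshape(-1,2); fb=np.linalg.norm(PC.reshape(-1,2)-PA,axis=1)
    ok=(stt.ravel()==1)&(fb<.3)
    d=np.load(n+'.npz'); TA=camA[2]
    # initial B cam: A fitted * (T15^-1 T_B)
    T0=TA@np.linalg.inv(T)@d['T']
    def mk(p):
        T2=T0.copy(); T2[:3,:3]=T0[:3,:3]@R.from_rotvec(p[3:]).as_matrix(); T2[:3,3]+=p[:3]; return (K,k,T2)
    def f(p):
        c=mk(p); return np.r_[(np.array([proj(c,x) for x in X3[ok]])-PB[ok]).ravel()/.2, p[:3]/.001,p[3:]/.003]
    q=least_squares(f,np.zeros(6),loss='soft_l1',x_scale=[.001]*3+[.003]*3)
    c=mk(q.x); rr=(np.array([proj(c,x) for x in X3])-PB)
    print(n,'ok',ok.sum(),'delta',q.x.round(4),'\nres',rr[ok].round(2).tolist())
    r=rim(B); h,sd,_=hfit(c,r); print('h',h.round(5),'sd',round(float(sd),3),len(r)); return c,h
if __name__=='__main__':
    r=rim(A); h,sd,_=hfit(camA,r); print('A h',h.round(5),sd,len(r))
    for n in sys.argv[1:]: rel(n)
E
python3 rel.py w15 w17 w18
```

```text
[ 1.70000e-03 -9.00000e-04  4.70000e-03  1.54000e-02 -3.00000e-03
 -2.40000e-03  5.09000e-02 -5.27014e+01 -2.00000e-04] 11.731610466975727
[-0.6  1.7  0.5  1.9  2.1 -1.9 -1.4 -1.8  0.3 -0.1 -0.7  0.4  0.4 -0.2
  1.2  0.8 -0.2 -0.1 -0.2 -0.  -0.4 -0.2]
h 0.05091877610392189 +- 0.0006375203254574119
0.05 190.92172464813515
0.051 191.7675778654584
0.052 192.61744976281136
0.053 193.47136731118704
0.054 194.32935770618613
0.055 195.19144837011817
z of pts [11.9 11.9 11.9 11.9 80.9 80.9 80.9 80.9 97.2 97.1 48.7 48.6 96.1 96.1]
A h [5.098e-02 6.000e-05] 0.12832596058102475 26
w15 ok 14 delta [0. 0. 0. 0. 0. 0.] 
res [[0.0, 0.0], [0.0, 0.0], [0.0, 0.0], [0.0, 0.0], [0.0, 0.0], [-0.0, 0.0], [0.0, 0.0], [-0.0, 0.0], [0.0, 0.0], [0.0, 0.0], [0.0, 0.0], [0.0, 0.0], [0.0, 0.0], [0.0, 0.0]]
h [5.098e-02 6.000e-05] sd 0.128 26
w17 ok 12 delta [-0.0003  0.0009 -0.0005 -0.001   0.0023 -0.0003] 
res [[-0.06, 0.19], [0.13, 0.1], [0.59, -0.05], [0.08, 0.1], [-0.21, 0.22], [-0.24, -0.03], [-0.15, 0.24], [-0.35, 0.03], [0.07, -0.05], [0.29, -0.16], [0.2, -1.12], [-0.08, -1.12]]
h [0.04955 0.00037] sd 0.157 26
w18 ok 12 delta [ 0.0002 -0.0003  0.0001 -0.0008 -0.0007 -0.0006] 
res [[-0.2, -0.05], [0.06, -0.04], [-0.07, -0.01], [-0.02, 0.01], [-0.01, -0.07], [0.05, -0.06], [0.05, -0.04], [0.06, -0.06], [-0.08, -0.01], [0.01, 0.0], [0.07, 0.27], [0.02, 0.36]]
h [4.977e-02 2.000e-05] sd 0.118 26
```

The static features register between views to within 0.1 px. The rim height went from 50.98 mm to about 49.7 mm, a drop of 1.2–1.4 mm out of the 2.04 mm the screw moved. So touch came at about 2.31 rad, and the target is about 3.88 rad. The three grips also put the screw axis at (0.6147,-0.1600). Returning to the knob.

>>> jog_arm(motion=[{"gripper":30,"tx":0,"ty":-10,"tz":5,"ax":0.15,"ay":0,"az":0},{"gripper":40,"tx":0,"ty":-15,"tz":0,"ax":0.15,"ay":0,"az":0},{"gripper":40,"tx":0,"ty":-15,"tz":0,"ax":0.15,"ay":0,"az":0},{"gripper":40,"tx":0,"ty":-10,"tz":0,"ax":0.15,"ay":0,"az":0},{"gripper":40,"tx":0,"ty":0,"tz":-20,"ax":0,"ay":-0.14,"az":0},{"gripper":40,"tx":0,"ty":0,"tz":-20,"ax":0,"ay":-0.14,"az":0},{"gripper":40,"tx":0,"ty":0,"tz":-10,"ax":0,"ay":-0.14,"az":0},{"gripper":40,"tx":0,"ty":0,"tz":0,"ax":0,"ay":-0.13,"az":0},{"gripper":40,"tx":0,"ty":0,"tz":0,"ax":0,"ay":0,"az":0},{"gripper":40,"tx":0,"ty":0,"tz":0,"ax":0,"ay":0,"az":0}])

```text
clock: 27.05
tcp_pos: [0.6624, -0.1579, 0.202]
orientation: [-1.454, 0.704, -0.708]
contact_force: [0.2, 0.7, -0.1]
grip_width: 0.0402
```

```bash
python3 -c "
from h import *
to([.6147,-.1600,.129])
M=R.from_rotvec(get_obs()['orientation']).as_matrix();print(M.round(3))
"
```

```text
t27.05 tcp [ 662.4 -157.9  202. ] psi -51.83 ydir [ 0.002 -0.002 -1.   ] F [ 0.2   0.7  -0.08] M [0.023 0.032 0.053] w 40.2 j [-0.41  0.67  0.85  1.62 -0.55  1.1  -0.31]
shift [-28.   73.  -38.8]
[[ 0.618  0.002  0.786]
 [-0.786 -0.002  0.618]
 [ 0.003 -1.     0.   ]]
```

>>> jog_arm(motion=[{"gripper":40,"tx":-14,"ty":0,"tz":-20,"ax":0,"ay":-0.007,"az":0},{"gripper":40,"tx":-14,"ty":0,"tz":-18.8,"ax":0,"ay":0,"az":0},{"gripper":40,"tx":0,"ty":25,"tz":0,"ax":0,"ay":0,"az":0},{"gripper":35,"tx":0,"ty":30,"tz":0,"ax":0,"ay":0,"az":0},{"gripper":30,"tx":0,"ty":16,"tz":0,"ax":0,"ay":0,"az":0},{"gripper":28,"tx":0,"ty":0,"tz":0,"ax":0,"ay":0,"az":0},{"gripper":28,"tx":0,"ty":0,"tz":0,"ax":0,"ay":0,"az":0}])

```text
clock: 27.75
tcp_pos: [0.615, -0.1608, 0.1311]
orientation: [-1.458, 0.697, -0.701]
contact_force: [-0.4, -0.8, -0.1]
grip_width: 0.0281
```

```bash
python3 -c "
from h import *
to([.6147,-.1600,.130])
c,im=grab('wrist','w19.png')
cv2.imwrite('pics/w19z.png',cv2.resize(im[100:400,80:450,::-1],None,fx=2,fy=2))
"
```

```text
t27.75 tcp [ 615.  -160.8  131.1] psi -51.29 ydir [ 0.001 -0.003 -1.   ] F [-0.4  -0.81 -0.1 ] M [-0.026  0.031 -0.008] w 28.1 j [-0.4   0.68  0.81  1.79 -0.59  0.93 -0.23]
shift [-0.8  1.1  0.3]
```

View pics/w19z.png

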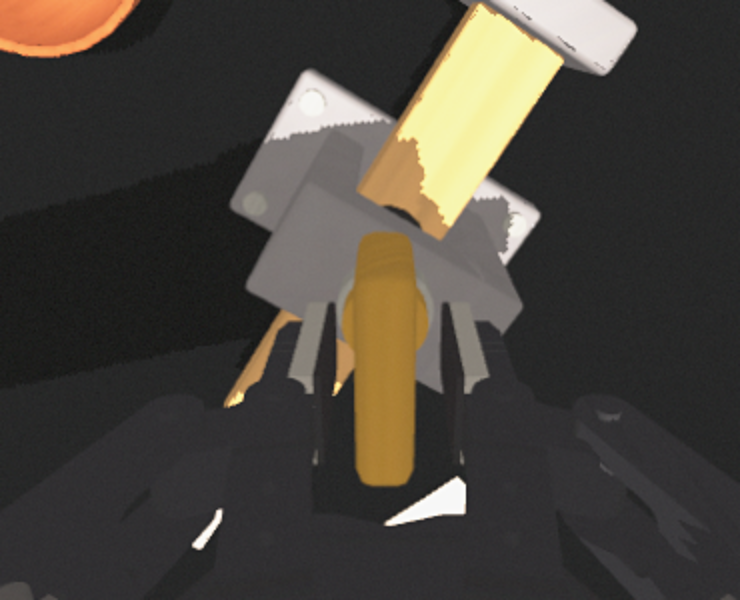

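The blade (356–413) is centred and aligned between the pads (315–462), so the knob stayed where I left it. Closing.

>>> jog_arm(motion=[{"gripper":20,"tx":-0.8,"ty":1,"tz":0.3,"ax":0,"ay":0,"az":0},{"gripper":12,"tx":0,"ty":0,"tz":0,"ax":0,"ay":0,"az":0},{"gripper":6,"tx":0,"ty":0,"tz":0,"ax":0,"ay":0,"az":0},{"gripper":6,"tx":0,"ty":0,"tz":0,"ax":0,"ay":0,"az":0},{"gripper":6,"tx":0,"ty":-0.5,"tz":0,"ax":0,"ay":0,"az":0}])

```text
clock: 28.3
tcp_pos: [0.6149, -0.1598, 0.1308]
orientation: [-1.457, 0.695, -0.701]
contact_force: [2.3, -0.2, 0.4]
grip_width: 0.0135
```

```bash
python3 -c "
from h import *
ft()
"
```

```text
t28.30 tcp [ 614.9 -159.8  130.8] psi -51.24 ydir [ 0.003 -0.003 -1.   ] F [ 2.31 -0.16  0.36] M [-0.016 -0.327 -0.117] w 13.5 j [-0.4   0.67  0.81  1.79 -0.59  0.93 -0.23]
tool F [ 1.58 -0.35  1.7 ]
```

Forces are small. Turning the first 0.7 rad.

>>> jog_arm(motion=[{"gripper":6,"tx":0,"ty":0,"tz":0,"ax":0,"ay":0.06,"az":0},{"gripper":6,"tx":0,"ty":0,"tz":0,"ax":0,"ay":0.12,"az":0},{"gripper":6,"tx":0,"ty":0,"tz":0,"ax":0,"ay":0.12,"az":0},{"gripper":6,"tx":0,"ty":0,"tz":0,"ax":0,"ay":0.12,"az":0},{"gripper":6,"tx":0,"ty":0,"tz":0,"ax":0,"ay":0.12,"az":0},{"gripper":6,"tx":0,"ty":0,"tz":0,"ax":0,"ay":0.12,"az":0},{"gripper":6,"tx":0,"ty":0,"tz":0,"ax":0,"ay":0.04,"az":0},{"gripper":6,"tx":0,"ty":0,"tz":0,"ax":0,"ay":0,"az":0}])

```text
clock: 29.1
tcp_pos: [0.615, -0.1599, 0.1308]
orientation: [-1.199, 1.223, -1.231]
contact_force: [1.6, -0.8, 5.4]
grip_width: 0.0135
```

```bash
python3 -c "
from h import *
ft()
"
```

```text
t29.10 tcp [ 615.  -159.9  130.8] psi -91.37 ydir [ 0.003 -0.004 -1.   ] F [ 1.64 -0.75  5.45] M [ 0.049 -0.13  -0.042] w 13.5 j [-0.49  0.76  0.98  1.8  -0.74  1.   -0.8 ]
tool F [ 0.73 -5.44  1.67]
```

Axis well centred; the knob is at 3.29 rad. I'll turn 0.45 more, still short of the target, then measure the touched foot once more before the last bit.

>>> jog_arm(motion=[{"gripper":6,"tx":0,"ty":-0.4,"tz":0,"ax":0,"ay":0.09,"az":0},{"gripper":6,"tx":0,"ty":0,"tz":0,"ax":0,"ay":0.12,"az":0},{"gripper":6,"tx":0,"ty":0,"tz":0,"ax":0,"ay":0.12,"az":0},{"gripper":6,"tx":0,"ty":0,"tz":0,"ax":0,"ay":0.12,"az":0},{"gripper":6,"tx":0,"ty":0,"tz":0,"ax":0,"ay":0,"az":0},{"gripper":6,"tx":0,"ty":0,"tz":0,"ax":0,"ay":0,"az":0}])

```text
clock: 29.7
tcp_pos: [0.6149, -0.16, 0.1308]
orientation: [-0.949, 1.542, -1.55]
contact_force: [4.1, -2.5, -0.1]
grip_width: 0.0139
```

```bash
python3 -c "
from h import *
ft()
"
```

```text
t29.70 tcp [ 614.9 -160.   130.8] psi -116.93 ydir [ 0.003 -0.004 -1.   ] F [ 4.1  -2.5  -0.07] M [-0.319 -0.664 -0.05 ] w 13.9 j [-0.54  0.82  1.08  1.8  -0.84  1.05 -1.17]
tool F [0.38 0.09 4.79]
```

>>> jog_arm(motion=[{"gripper":25,"tx":0,"ty":0,"tz":0,"ax":0,"ay":0,"az":0},{"gripper":40,"tx":0,"ty":0,"tz":0,"ax":0,"ay":0,"az":0},{"gripper":40,"tx":0,"ty":-15,"tz":0,"ax":0,"ay":0,"az":0},{"gripper":40,"tx":0,"ty":-35,"tz":0,"ax":0,"ay":0,"az":0},{"gripper":40,"tx":0,"ty":-20,"tz":0,"ax":0,"ay":-0.15,"az":0},{"gripper":40,"tx":0,"ty":0,"tz":0,"ax":0,"ay":-0.15,"az":0},{"gripper":40,"tx":0,"ty":0,"tz":15,"ax":0,"ay":-0.15,"az":0},{"gripper":40,"tx":0,"ty":0,"tz":30,"ax":0,"ay":-0.15,"az":0},{"gripper":20,"tx":0,"ty":0,"tz":30,"ax":-0.15,"ay":0,"az":0},{"gripper":10,"tx":0,"ty":0,"tz":10,"ax":-0.15,"ay":0,"az":0},{"gripper":10,"tx":0,"ty":0,"tz":0,"ax":-0.15,"ay":0,"az":0},{"gripper":10,"tx":0,"ty":0,"tz":0,"ax":-0.14,"ay":0,"az":0}])

```text
clock: 30.9
tcp_pos: [0.6992, -0.1573, 0.2007]
orientation: [-1.719, 1.508, -0.806]
contact_force: [0.4, -0.4, -0.5]
grip_width: 0.0103
```

```bash
python3 -c "
from h import *
to([.6887,-.1491,.160])
M=R.from_rotvec(get_obs()['orientation']).as_matrix();print(M.round(3))
"
```

```text
t30.90 tcp [ 699.2 -157.3  200.7] psi -82.66 ydir [-0.555 -0.075 -0.829] F [ 0.39 -0.41 -0.45] M [ 0.021 -0.592 -0.018] w 10.3 j [-0.28  1.1   0.94  1.01 -0.47  1.85 -0.94]
shift [-9.6 38.9 15.1]
[[ 0.128 -0.555  0.822]
 [-0.992 -0.075  0.103]
 [ 0.005 -0.829 -0.56 ]]
```

>>> jog_arm(motion=[{"gripper":10,"tx":-4,"ty":15,"tz":6,"ax":0,"ay":0.006,"az":0},{"gripper":10,"tx":-4,"ty":15,"tz":6,"ax":0,"ay":0,"az":0},{"gripper":10,"tx":-1.6,"ty":8.5,"tz":3,"ax":0,"ay":0,"az":0},{"gripper":10,"tx":0,"ty":0,"tz":0,"ax":0,"ay":0,"az":0},{"gripper":10,"tx":0,"ty":0,"tz":0,"ax":0,"ay":0,"az":0}])

```text
clock: 31.4
tcp_pos: [0.6881, -0.1494, 0.1603]
orientation: [-1.71, 1.51, -0.816]
contact_force: [-0.2, 0.1, 0.2]
grip_width: 0.0103
```

```bash
python3 -c "
from h import *
c,im=grab('wrist','w20.png')
c2,im2=grab('wrist','w20b.png')
to([.6887,-.1491,.160])
np.savez('w20.npz',K=c[0],k=c[1],T=c[2])
z=np.vstack([im[185:230,225:335,::-1],cv2.imread('pics/w18.png')[185:230,225:335]])
cv2.imwrite('pics/w20y.png',cv2.resize(z,None,fx=6.5,fy=6.5,interpolation=1))
"
python3 rel.py w18 w20 | tail -8
```

```text
t31.50 tcp [ 688.6 -149.6  160.5] psi -83.05 ydir [-0.549 -0.072 -0.833] F [-0.32 -0.39  0.29] M [ 0.061 -0.563 -0.025] w 10.1 j [-0.31  1.11  0.93  1.1  -0.49  1.77 -0.95]
shift [-0.5  0.3  0.4]
z of pts [11.9 11.9 11.9 11.9 80.9 80.9 80.9 80.9 97.2 97.1 48.7 48.6 96.1 96.1]
A h [5.098e-02 6.000e-05] 0.12832596058102475 26
w18 ok 12 delta [ 0.0002 -0.0003  0.0001 -0.0008 -0.0007 -0.0006] 
res [[-0.2, -0.05], [0.06, -0.04], [-0.07, -0.01], [-0.02, 0.01], [-0.01, -0.07], [0.05, -0.06], [0.05, -0.04], [0.06, -0.06], [-0.08, -0.01], [0.01, 0.0], [0.07, 0.27], [0.02, 0.36]]
h [4.977e-02 2.000e-05] sd 0.118 26
w20 ok 12 delta [ 0.0002 -0.0002  0.0002 -0.0003 -0.0005 -0.0008] 
res [[-0.17, 0.02], [-0.02, 0.15], [0.04, -0.03], [0.0, 0.09], [-0.03, 0.14], [0.06, -0.04], [0.1, 0.15], [-0.0, -0.04], [-0.01, -0.17], [0.02, 0.17], [0.06, -0.31], [-0.09, -0.32]]
h [0.04974 0.00019] sd 0.152 26
```

View pics/w20y.png

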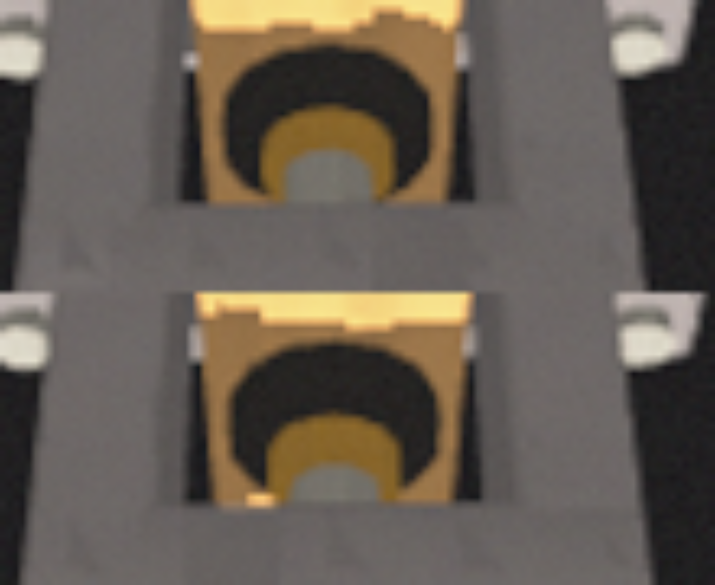

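The foot's height is unchanged (49.74 mm against 49.77), so it was already touching in both later views. As a check on scale I'll measure the gold collar, which moves with the screw.

```bash
cat > col.py <<'E'
from rel import *
import io,contextlib
def loadc(n): return (cv2.imread(f'pics/{n}.png').astype(np.float32)+cv2.imread(f'pics/{n}b.png').astype(np.float32))/2
def arc(n):
    r=loadc(n)[:,:,2]; out=[]
    for u in range(268,283):
        for v in range(193,218):
            a,b=r[v,u],r[v+1,u]
            if a<85 and b>=85 and r[v+2,u]>95: out.append((u,v+(85-a)/(b-a))); break
    return np.array(out)
res=[]
for n in ('w15','w18','w20','w17'):
    with contextlib.redirect_stdout(io.StringIO()):
        c,h=rel(n) if n!='w15' else (camA,None)
    if h is None: h=hfit(camA,rim(A))[0]
    res.append((n,c,h,arc(n)))
def m(c,p,r):
    P=np.array([proj(c,W(p[2]*np.cos(t),p[2]*np.sin(t)+p[1],p[0])) for t in np.linspace(-1.4,1.4,80)])
    o=np.argsort(P[:,0]); return np.interp(r[:,0],P[o,0],P[o,1])-r[:,1]
for rc in (.008,.009,.010):
  for n,c,h,a in res:
    q=least_squares(lambda p:m(c,[p[0],p[1],rc],a),[.058,0],x_scale=[.001,.001],diff_step=1e-3,loss='soft_l1',f_scale=.3)
    print(rc,n,len(a),'zc %.2f sd %.2f rim %.2f'%(q.x[0]*1e3,np.std(q.fun),h[0]*1e3))
E
python3 col.py | tail -12
```

```text
0.008 w15 15 zc 58.65 sd 0.16 rim 50.98
0.008 w18 15 zc 56.70 sd 0.18 rim 49.77
0.008 w20 15 zc 54.80 sd 0.17 rim 49.74
0.008 w17 15 zc 56.42 sd 0.21 rim 49.55
0.009 w15 15 zc 59.56 sd 0.07 rim 50.98
0.009 w18 15 zc 57.61 sd 0.08 rim 49.77
0.009 w20 15 zc 55.76 sd 0.08 rim 49.74
0.009 w17 15 zc 57.37 sd 0.08 rim 49.55
0.01 w15 15 zc 60.45 sd 0.10 rim 50.98
0.01 w18 15 zc 58.50 sd 0.08 rim 49.77
0.01 w20 15 zc 56.70 sd 0.09 rim 49.74
0.01 w17 15 zc 58.31 sd 0.08 rim 49.55
```

The collar moved 1.95 mm against the expected 2.04 mm between the first two views, and foot minus collar gives 0.75 mm of compression at 2.59 rad. That puts touch at about 2.29 rad, so the target is 3.86 and 0.13 rad is left. By the third view the collar had moved less than the screw, most likely because it disappears behind the foot's top. I'll check the blade angle on regrip.

>>> jog_arm(motion=[{"gripper":30,"tx":0,"ty":-10,"tz":5,"ax":0.15,"ay":0,"az":0},{"gripper":40,"tx":0,"ty":-15,"tz":0,"ax":0.15,"ay":0,"az":0},{"gripper":40,"tx":0,"ty":-15,"tz":0,"ax":0.15,"ay":0,"az":0},{"gripper":40,"tx":0,"ty":-10,"tz":0,"ax":0.13,"ay":0,"az":0},{"gripper":40,"tx":0,"ty":0,"tz":-20,"ax":0,"ay":0.15,"az":0},{"gripper":40,"tx":0,"ty":0,"tz":-20,"ax":0,"ay":0.15,"az":0},{"gripper":40,"tx":0,"ty":0,"tz":-10,"ax":0,"ay":0.15,"az":0},{"gripper":40,"tx":0,"ty":0,"tz":0,"ax":0,"ay":0.14,"az":0},{"gripper":40,"tx":0,"ty":0,"tz":0,"ax":0,"ay":0,"az":0},{"gripper":40,"tx":0,"ty":0,"tz":0,"ax":0,"ay":0,"az":0}])

```text
clock: 32.5
tcp_pos: [0.6606, -0.1468, 0.2032]
orientation: [-0.963, 1.543, -1.548]
contact_force: [-0.7, -0.9, -0.2]
grip_width: 0.0402
```

```bash
python3 -c "
from h import *
to([.6147,-.1600,.130])
M=R.from_rotvec(get_obs()['orientation']).as_matrix();print(M.round(3))
"
```

```text
t32.50 tcp [ 660.6 -146.8  203.2] psi -116.62 ydir [-0.007 -0.007 -1.   ] F [-0.73 -0.9  -0.22] M [ 0.029  0.015 -0.028] w 40.2 j [-0.55  0.8   1.12  1.63 -0.76  1.21 -1.29]
shift [ 31.7  73.7 -34.9]
[[-0.448 -0.007  0.894]
 [-0.894 -0.007 -0.448]
 [ 0.01  -1.    -0.003]]
```

>>> jog_arm(motion=[{"gripper":40,"tx":16,"ty":0,"tz":-18,"ax":0,"ay":0.005,"az":0.009},{"gripper":40,"tx":15.7,"ty":0,"tz":-17,"ax":0,"ay":0,"az":0},{"gripper":40,"tx":0,"ty":25,"tz":0,"ax":0,"ay":0,"az":0},{"gripper":35,"tx":0,"ty":30,"tz":0,"ax":0,"ay":0,"az":0},{"gripper":30,"tx":0,"ty":16,"tz":0,"ax":0,"ay":0,"az":0},{"gripper":28,"tx":0,"ty":0,"tz":0,"ax":0,"ay":0,"az":0},{"gripper":28,"tx":0,"ty":0,"tz":0,"ax":0,"ay":0,"az":0}])

```text
clock: 33.2
tcp_pos: [0.615, -0.1594, 0.1327]
orientation: [-0.95, 1.551, -1.547]
contact_force: [0.0, -0.1, -0.2]
grip_width: 0.0283
```

```bash
python3 -c "
from h import *
to([.6147,-.1600,.1305])
c,im=grab('wrist','w21.png')
cv2.imwrite('pics/w21z.png',cv2.resize(im[100:400,80:450,::-1],None,fx=2,fy=2))
"
```

```text
t33.20 tcp [ 615.  -159.4  132.7] psi -117.07 ydir [-0.004  0.    -1.   ] F [ 0.01 -0.11 -0.21] M [-0.019  0.014  0.008] w 28.3 j [-0.53  0.82  1.07  1.8  -0.82  1.06 -1.19]
shift [0.6 2.2 0. ]
```

View pics/w21z.png

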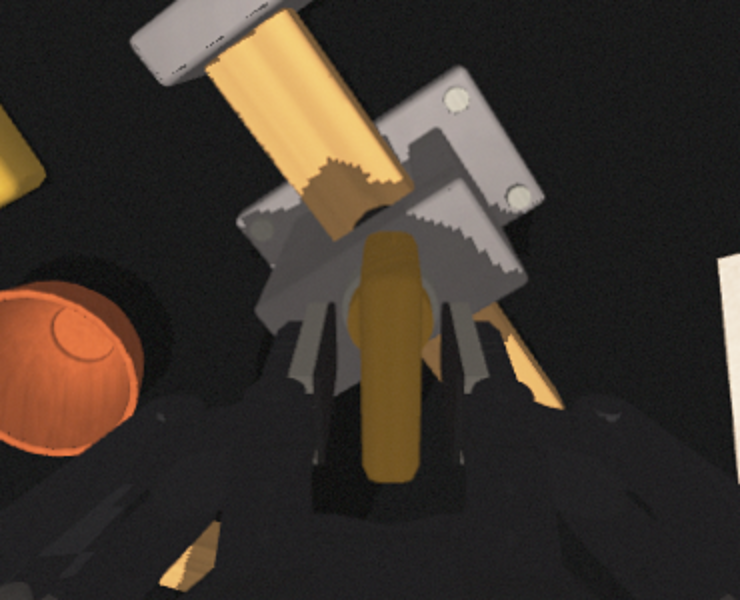

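The blade is exactly aligned with the jaws (363–419 at both ends) at ψ = −117°, so it did not slip. Closing, then the last 0.13 rad.

>>> jog_arm(motion=[{"gripper":20,"tx":0.6,"ty":1.5,"tz":0,"ax":0,"ay":0,"az":0},{"gripper":12,"tx":0,"ty":0,"tz":0,"ax":0,"ay":0,"az":0},{"gripper":6,"tx":0,"ty":0,"tz":0,"ax":0,"ay":0,"az":0},{"gripper":6,"tx":0,"ty":0,"tz":0,"ax":0,"ay":0,"az":0},{"gripper":6,"tx":0,"ty":-0.5,"tz":0,"ax":0,"ay":0.05,"az":0},{"gripper":6,"tx":0,"ty":0,"tz":0,"ax":0,"ay":0.05,"az":0},{"gripper":6,"tx":0,"ty":0,"tz":0,"ax":0,"ay":0.03,"az":0},{"gripper":6,"tx":0,"ty":0,"tz":0,"ax":0,"ay":0,"az":0},{"gripper":6,"tx":0,"ty":0,"tz":0,"ax":0,"ay":0,"az":0}])

```text
clock: 34.15
tcp_pos: [0.6148, -0.1599, 0.1315]
orientation: [-0.864, 1.64, -1.637]
contact_force: [1.6, -2.1, 4.3]
grip_width: 0.0137
```

```bash
python3 -c "
from h import *
ft()
"
```

```text
t34.15 tcp [ 614.8 -159.9  131.5] psi -124.54 ydir [-0.003 -0.    -1.   ] F [ 1.61 -2.11  4.28] M [-0.284 -0.322 -0.02 ] w 13.7 j [-0.54  0.84  1.1   1.8  -0.85  1.07 -1.3 ]
tool F [ 0.83 -4.28  2.51]
```

The knob is at 3.866 rad, which is the target. Releasing and retreating straight up, then last checks.

>>> jog_arm(motion=[{"gripper":20,"tx":0,"ty":0,"tz":0,"ax":0,"ay":0,"az":0},{"gripper":40,"tx":0,"ty":0,"tz":0,"ax":0,"ay":0,"az":0},{"gripper":40,"tx":0,"ty":-15,"tz":0,"ax":0,"ay":0,"az":0},{"gripper":40,"tx":0,"ty":-35,"tz":0,"ax":0,"ay":0,"az":0},{"gripper":40,"tx":0,"ty":-30,"tz":0,"ax":0,"ay":0,"az":0},{"gripper":40,"tx":0,"ty":-20,"tz":0,"ax":0,"ay":0,"az":0},{"gripper":40,"tx":0,"ty":0,"tz":0,"ax":0,"ay":0,"az":0},{"gripper":40,"tx":0,"ty":0,"tz":0,"ax":0,"ay":0,"az":0}])

```text
clock: 34.95
tcp_pos: [0.6146, -0.1593, 0.2315]
orientation: [-0.863, 1.641, -1.636]
contact_force: [-0.8, 0.6, 0.4]
grip_width: 0.04
```

```bash
python3 -c "
from h import *
st()
c,im=grab('wrist','w22.png')
c1,i2=grab('scene','s22.png')
a=cv2.resize(im[40:300,140:420,::-1],(560,520)); b=cv2.resize(i2[210:310,200:300,::-1],(520,520),interpolation=2)
cv2.imwrite('pics/f22.png',cv2.resize(np.hstack([a,b]),None,fx=.74,fy=.74))
cv2.imwrite('pics/s22f.png',i2[:,:,::-1])
"
```

```text
t34.95 tcp [ 614.6 -159.3  231.5] psi -124.55 ydir [-0.004  0.001 -1.   ] F [-0.78  0.57  0.42] M [ 0.022  0.051 -0.   ] w 40.0 j [-0.6   0.74  1.21  1.72 -0.74  1.22 -1.37]
```

View pics/f22.png

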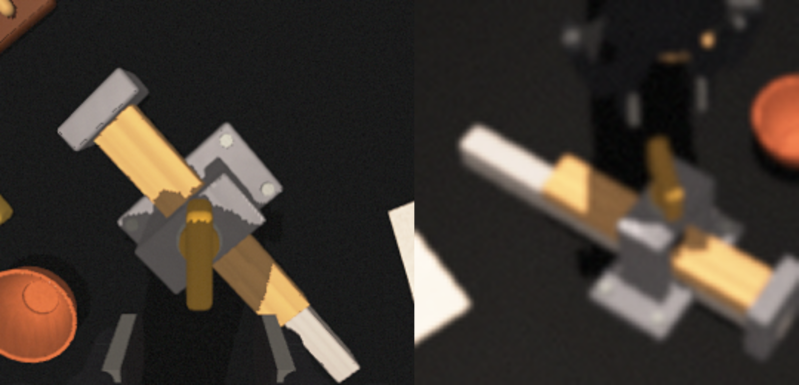

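View pics/s22f.png

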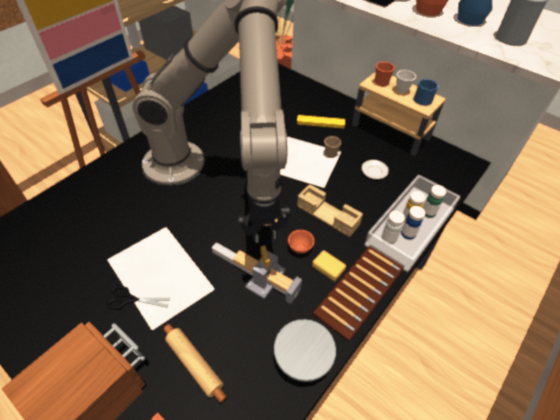

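The bar lies flush against the stop and centred under the bridge. The wing is as I left it, the bystanders are in place, and the gripper hangs clear at z = 0.23. Handing in.

```bash
python3 -c "
from h import *
print(ticket.hand_in())"
```

```text
the job is handed in; nothing more can be done
None
```

I took the bar out of the cradle, laid it on the rail and slid it home against the stop. I then turned the knob clockwise to touch plus about a quarter turn, let go, and handed the job in at about 35 s of the 69 s allowed.

- **Bar home:** At the stop the push force rose to about 12 N with no further travel. The last pictures show the bar flush with the stop and centred under the bridge.
- **Touch angle:** I found it from before-and-after wrist pictures of the foot. It dropped only about 1.25 mm of the 2.04 mm the screw moved, so it touched at about 2.29 rad (roughly ±0.05). In a later view the foot had not moved further (49.74 mm against 49.77 mm).
- **Final knob angle:** I left the knob at about 3.866 rad, which is 1.57–1.58 rad past touch. I did not re-measure the foot after the last 0.13 rad.
- **Other things:** No bystander looked moved in the final scene picture, but the arm hid the offcut in it. The gripper was clear of everything at hand-in.
- **Checks that disagreed:**
  - The foot's fitted height at touch reads 49.7 mm instead of 50 mm, which I take as a camera offset.
  - One view taken from a slightly different pose read 49.55 mm.
  - In the later view the collar had moved less than the screw turn predicts, probably because it was hidden behind the foot's top. The blade angle on regrip showed no slip.

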